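# Stock, index and lock the condiment carousel

## Task

Stock the condiment carousel: stand every squat jar and small tin that is on the table upright in a square well of its own. The clear guard shuts off the back, so load only at the front and turn the carousel round by its upright pegs to bring up the next empty well. When all are in, turn the carousel until its black home tab stands at the front pointer, then turn the knob clockwise to its stop to lock it; leave the lemon, ramekin and spoon where they are.

Things in the scene. Friction and masses are not known exactly. Their poses are not given: they have to be found in the camera images.
- stand: fixed stand of the carousel. Origin on the table on the turning axis, z up; its -x axis points to the front (to the pointer), its +y side carries the knob. The sneeze guard, a clear plate 172 to 180 mm above the table, covers stand x +25 to +155 mm, y +-155 mm, on two 14 mm posts at x=100, y=+-140 mm; nothing hangs over the front half. Position and yaw vary
- pointer_tip (a point): tip of the fixed black pointer at the front of the stand: 143 mm from the turning axis along stand -x, 35 mm above the table; the pointer foot is 20 mm wide, at most 38 mm high, 143 to 164 mm from the axis
- home_tab (a point): outer end of the black home tab, 24 mm wide, that sticks out of the rim of the round platter (250 mm across, top 30 mm above the table), 140 mm from the axis, beside peg_1. The platter turns endlessly either way, friction 2.5 N at the pegs, and coasts if flung. With the tab at the pointer, this point is 3 mm from pointer_tip in plan
- well_1 (a point): floor centre (30 mm above the table) of a square well on the platter, 66 mm inside, lip 4 mm thick and 15 mm high; 80 mm from the axis, its sides along and across the radius. The four wells stand at quarter turns, numbered anticlockwise from above, halfway (45 degrees) between the pegs: well_1 is between peg_1 and peg_2
- well_2 (a point): as well_1; between peg_2 and peg_3
- well_3 (a point): as well_1; between peg_3 and peg_4
- well_4 (a point): as well_1; between peg_4 and peg_1
- peg_1 (a point): top, 130 mm above the table, of an upright steel peg on the platter, 14 mm thick, 100 mm long, 113 mm from the axis; push it sideways to turn the platter. The four pegs stand at quarter turns, numbered anticlockwise from above. peg_1, the home peg, wears a black sleeve 24 mm thick on its lowest 28 mm and stands at the home tab
- peg_2 (a point): as peg_1, without sleeve
- peg_3 (a point): as peg_1, without sleeve
- peg_4 (a point): as peg_1, without sleeve
- knob (a joint): lock knob: 0 free, turns clockwise from above to 1.4 rad at its stop (locked); light friction, stays where left. It drives a bolt into a notch under the platter (one under each well), so it goes home only with the platter within about 6 mm (at the rim) of a quarter-turn position, as when the home tab is at the pointer; elsewhere it stops short
- knob_grip (a point): on the knob's axis, 87 mm above the table, the height to grip. The grip is an upright bar 53 mm long (along this point's x axis), 14 mm thick (along its y), from 64 to 94 mm above the table, on a round pedestal 84 mm across at the front left of the stand, 190 mm from the platter's axis. The point turns with the knob
- jar_a: squat glass jar with a screw cap, upright, 58 mm across, 74 mm tall (the cap, the top 16 mm, is 52 mm across); origin at the centre of its underside, z up its axis. May be absent
- jar_b: squat glass jar, same as jar_a. May be absent
- tin_a: small food tin, 57 mm across, 72 mm tall, upright; origin at the centre of its underside, z up its axis. May be absent
- tin_b: small food tin, same as tin_a. May be absent
- lemon: lemon, 78 x 55 x 56 mm, bystander lying on the table: leave it alone
- ramekin: empty white ramekin, 65 mm across, 40 mm high, bystander on the table: leave it alone
- spoon: steel measuring spoon, 33 x 124 x 13 mm, bystander lying on the table: leave it alone
Mind the look-alikes: they are no part of the job. Leave any green look-alike of the tin_a alone.

How it is judged (in metres and radians):
On the way, in this order (a step that is already met when the one before it is completed fails the run):
1. every jar and tin stands upright in a well (angle between each of jar_a, jar_b, tin_a, tin_b's own z axis and vertical below 0.15 rad and linear speed of each of jar_a, jar_b, tin_a, tin_b below 0.03 m/s and ((horizontal distance between jar_a and well_1 below 0.02 m and z of jar_a in the frame of well_1 between -0.008 and 0.008 m) or (horizontal distance between jar_a and well_2 below 0.02 m and z of jar_a in the frame of well_2 between -0.008 and 0.008 m) or (horizontal distance between jar_a and well_3 below 0.02 m and z of jar_a in the frame of well_3 between -0.008 and 0.008 m) or (horizontal distance between jar_a and well_4 below 0.02 m and z of jar_a in the frame of well_4 between -0.008 and 0.008 m)) and ((horizontal distance between jar_b and well_1 below 0.02 m and z of jar_b in the frame of well_1 between -0.008 and 0.008 m) or (horizontal distance between jar_b and well_2 below 0.02 m and z of jar_b in the frame of well_2 between -0.008 and 0.008 m) or (horizontal distance between jar_b and well_3 below 0.02 m and z of jar_b in the frame of well_3 between -0.008 and 0.008 m) or (horizontal distance between jar_b and well_4 below 0.02 m and z of jar_b in the frame of well_4 between -0.008 and 0.008 m)) and ((horizontal distance between tin_a and well_1 below 0.02 m and z of tin_a in the frame of well_1 between -0.008 and 0.008 m) or (horizontal distance between tin_a and well_2 below 0.02 m and z of tin_a in the frame of well_2 between -0.008 and 0.008 m) or (horizontal distance between tin_a and well_3 below 0.02 m and z of tin_a in the frame of well_3 between -0.008 and 0.008 m) or (horizontal distance between tin_a and well_4 below 0.02 m and z of tin_a in the frame of well_4 between -0.008 and 0.008 m)) and ((horizontal distance between tin_b and well_1 below 0.02 m and z of tin_b in the frame of well_1 between -0.008 and 0.008 m) or (horizontal distance between tin_b and well_2 below 0.02 m and z of tin_b in the frame of well_2 between -0.008 and 0.008 m) or (horizontal distance between tin_b and well_3 below 0.02 m and z of tin_b in the frame of well_3 between -0.008 and 0.008 m) or (horizontal distance between tin_b and well_4 below 0.02 m and z of tin_b in the frame of well_4 between -0.008 and 0.008 m))), for 0.2 s.
2. the home tab is turned to the pointer (horizontal distance between home_tab and pointer_tip below 0.01 m), for 0.2 s.
3. the knob is turned home, platter locked (value of joint knob above 1.2 rad), for 0.2 s.
At the end, for the whole second after the job is handed in: every jar and tin present is upright (within 0.15 rad), at rest, its underside on the floor of a well (within 8 mm) and within 20 mm of the well's centre, one to a well; home_tab is within 10 mm of pointer_tip in plan; the knob reads more than 1.2 rad (all of step 1 and horizontal distance between home_tab and pointer_tip below 0.01 m and value of joint knob above 1.2 rad); the robot touches nothing.
It fails at once if the lemon, ramekin or spoon is moved more than 40 mm (distance of any of lemon, ramekin, spoon from where it was at the start of the episode above 0.04 m).
Of jar_a, jar_b, tin_a, tin_b only 3 to 4 are there at a start; the rules pass over those that are not, and their reading is None.
At some moment in a run one of tin_a, tin_b may be knocked a few centimetres aside while the robot is not near it.
It also fails if it takes over 210 s, if anything falls off the work surface, if the arm or the gripper's body presses on something with over 40 N, if the wrist force passes 120 N, or if a joint passes its speed limit or range.

## Robot

A 6-joint arm with a two-finger parallel gripper is mounted at the origin on a cart in front of the work surface, level with it; the furniture and walls round the work are solid. World frame = base frame: x ahead of the robot, y to its left, z up, the work surface at z = 0. Lengths are in mm, angles in degrees, forces in N, time in s.
With the tool pointing down it reaches from about 300 to 850 mm from the base axis. Payload 4.2 kg.
Tool frame: the origin (TCP) lies at the very end of the fingers, on their centre line; the grasp point (between the pads) lies 19 mm behind it (env.grip_point_offset is the distance from the TCP to the grasp point, in mm); z points along the fingers, y is the line along which they close (so a half turn about z gives the same grasp; the last joint's range is limited). The gripper opens to 91 mm and grips with 3 to 60 N. Pads are 32 mm wide; open, the fingers measure 118 mm over their backs; the gripper's body (76 mm by 178 mm) begins 60 mm behind the grasp point.
Start: joints at [-75.802, 18.312, 89.639, -0, 72.044, -1.146], TCP at [152.154, -554.522, 187.876] pointing down, gripper open.
Joint ranges: [-177.97, 177.97], [-48.28, 115.42], [12.27, 149.76], [-77.06, 257.06], [2.81, 150.46], [-146.56, 146.56]. Speed limits (degrees/s): [147.25, 147.25, 180, 180, 180, 180].

## Interface

Orientations are given as [roll, pitch, yaw] about the fixed x, y, z axes, in that order (R = Rz(yaw) Ry(pitch) Rx(roll)).
In Python, from workcell import env gives the robot as it stands. The module is installed in compiled form; this text tells all that it offers.
- The arm moves only by the tool arm_command, never from a script. Its argument "rows" is a list of rows, each an object with "delta_pos": the shift along the tool's x, y, z in mm, a list of three; "roll": the turn about the tool's z in units of 5 degrees (1.0 is 5 degrees); "jaw": the opening in per cent of the stroke, from 0 (shut) to 100 (fully open). A call has 1 to 20 rows; each row is the pose to reach, as a shift and turn from the pose commanded when the call began, along the tool's axes at that moment; what a row does not reach only later rows make up. A row lasts 1/12 s, in which the tool goes at most 41.7 mm and 7.16 degrees, less where a joint would pass 70% of its speed; a pose out of reach is approached as far as the arm can. A call with a gripper value outside its range is refused whole. The fingers move at their own pace and stop on an object; "squeeze" is the grip in N (left out, the last holds). Time passes only in rows, so rows that repeat a pose let the fingers close. It gives the time, the measured TCP pose, the force, the opening and the grip force at its end, in the units of the state.
- env.state(): the state, without advancing time (a new reading comes with each control period).
- env.grab_frame(name): name is "scene" or "top"; returns a dict with "img" (384x512x3 uint8, blue, green, red), "z_map" (384x512 float32, mm along the optical axis (not along the pixel's ray), 0 where there is no reading), "fov_y" (degrees; the focal length in pixels is half the picture's height over the tangent of half this angle, whatever the lens; pixels are square), "cx", "cy" (the principal point, pixels), "dist" ([k1, k2, p1, p2, k3] as OpenCV has them; the pictures are not rectified), "R" (3x3) and "t" (3): a world point X has camera coordinates R X + t. Camera axes: x right, y down, z forward; pixel columns grow to the right and rows downward; lengths in mm; the calibration is good to about 2 mm. A picture is of the moment at which its call begins.
- env.job_done(): hands the job in; it is judged then, once.
The state is a dict: "time_s": time; "qpos": joint angles; "qvel": joint speeds; "effort": joint torques, N m; "ee_pos": TCP position; "ee_rot": TCP orientation; "force": force on the tool from outside, world axes, zero at the start; "torque": the same for the moment, N m; "gripper_width": finger opening in mm; "gripper_force": force on a finger pad.
Only numpy, scipy, OpenCV 4.12 (cv2) and the standard library are available. Lean on these libraries where they do the work, as an engineer would, in place of code of your own. Each camera call takes 0.05 s, during which the arm holds its last target. There are 200 camera calls.

## Working session

There is one attempt and no reset: what is moved stays moved. The work goes in short steps, Python scripts to look and compute and a tool call to move; the robot and the scene stay as the last step left them, time stands still between calls to the robot, and variables do not carry over. Pictures are saved under pics/ and viewed, at most 14 in all, crops included, and the job is handed in when it is done.

Besides the shell and the picture viewer there is one more tool, called after ">>>" as name(argument=value, ...) on one line, values as JSON. arm_command: Moves the arm, as the interface text tells. Its arguments: {"type":"object","properties":{"rows":{"type":"array"},"squeeze":{"type":"number"}},"required":["rows"]}

```bash
ls; mkdir -p pics; cat > h.py <<'E'
from workcell import env
import numpy as np, cv2
def K(f):
    h=f['img'].shape[0]; fl=h/2/np.tan(np.radians(f['fov_y'])/2)
    return np.array([[fl,0,f['cx']],[0,fl,f['cy']],[0,0,1.]])
def ray(f,uv):
    p=cv2.undistortPoints(np.array([[uv]],float),K(f),np.array(f['dist'],float))[0,0]
    R=np.array(f['R']);t=np.array(f['t'])
    return -R.T@t, R.T@np.array([p[0],p[1],1.])
def onz(f,uv,z):
    c,d=ray(f,uv); return c+d*(z-c[2])/d[2]
def cloud(f):
    h,w=f['z_map'].shape
    g=np.stack(np.meshgrid(np.arange(w),np.arange(h)),-1).reshape(-1,1,2).astype(float)
    p=cv2.undistortPoints(g,K(f),np.array(f['dist'],float))[:,0]
    z=f['z_map'].reshape(-1,1)
    X=(np.c_[p,np.ones(len(p))]*z-np.array(f['t']))@np.array(f['R'])
    X[z[:,0]==0]=np.nan
    return X.reshape(h,w,3)
def proj(f,X):
    return cv2.projectPoints(np.array(X,float).reshape(-1,1,3),cv2.Rodrigues(np.array(f['R'],float))[0],np.array(f['t'],float),K(f),np.array(f['dist'],float))[0][:,0]
E
python3 - <<'E'
from h import *
for n in ('scene','top'):
    f=env.grab_frame(n); cv2.imwrite(f'pics/{n}0.png',cv2.resize(f['img'],None,fx=1.5,fy=1.5)); print(n,-np.array(f['R']).T@f['t'],f['R'],f['fov_y'])
s=env.state(); print(s['ee_pos'],s['ee_rot'],s['time_s'],s['gripper_width'],env.grip_point_offset)
E
```

```text
pics
scene [-256.01926187  983.96850461  611.46748416] [[-0.65935903 -0.75175983 -0.01014053]
 [-0.3266509   0.29859752 -0.89673782]
 [ 0.67715941 -0.58795976 -0.44244599]] 46.52857983978509
top [350.27629932 308.95847995 942.88731545] [[ 0.0211155  -0.99935923 -0.02890091]
 [-0.98542919 -0.01592397 -0.16933915]
 [ 0.16877042  0.03205548 -0.985134  ]] 56.12500361537578
[ 152.00371262 -554.0356508   187.08934334] [-1.79907329e+02 -4.14992244e-04  1.53410802e+01] 0.1 91.14868128086195 18.8
```

View pics/scene0.png

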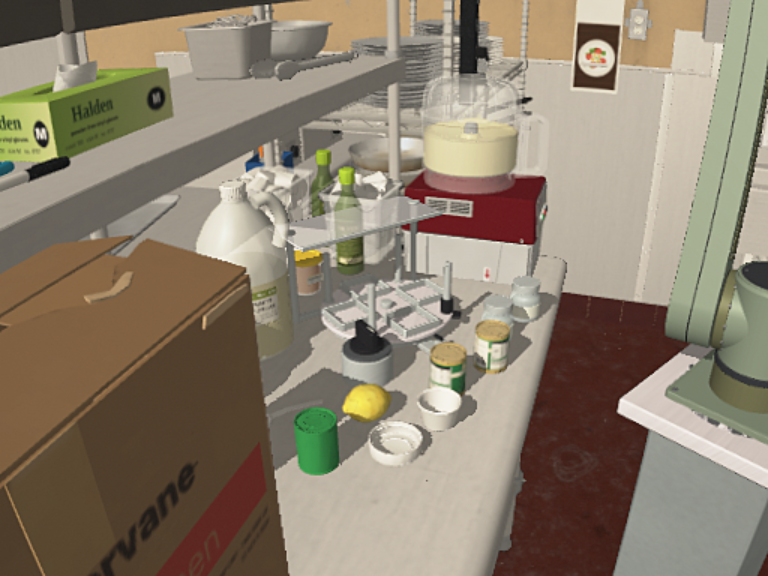

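View pics/top0.png

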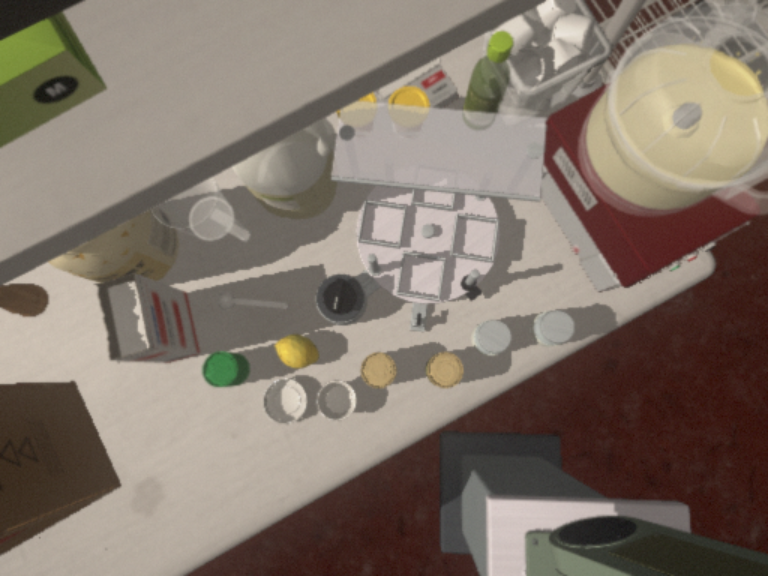

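The top view (1.5x) shows two tins with gold lids at (378,369) and (445,369). Two jars are at (492,337) and (554,328). The plain green can at (225,368) is the look-alike. The knob is at (340,298), the pointer at (417,317), sleeved peg_1 at (470,285) and another peg at (373,263). The lemon, two white cups and the spoon are on the left. Next I'll measure positions and check the candidates in an enlarged crop.

```bash
python3 - <<'E'
from h import *
f=env.grab_frame('top'); X=cloud(f); np.set_printoptions(precision=1,suppress=True)
for n,(u,v) in dict(tin1=(378,369),tin2=(445,369),jar1=(492,337),jar2=(554,328),green=(225,368),lemon=(297,350),cup1=(287,400),cup2=(337,399),knob=(340,298),ptr=(417,317),peg1=(474,275),peg2=(373,260),hub=(430,230)).items():
    u,v=u/1.5,v/1.5
    p=X[int(v)-14:int(v)+15,int(u)-14:int(u)+15].reshape(-1,3); z=p[:,2]
    zt=np.nanpercentile(z,97); m=z>zt-8
    q=p[m]; print(n,'top z',round(zt,1),'ctr',(q[:,:2].min(0)+q[:,:2].max(0))/2,'ext',np.ptp(q[:,:2],axis=0),'mean',q.mean(0),m.sum(),'ray',onz(f,(u,v),zt))
g=env.grab_frame('scene')
a=cv2.resize(f['img'][180:280,125:400],None,fx=2.9,fy=2.9,interpolation=cv2.INTER_CUBIC)
b=cv2.resize(g['img'][170:320,190:375],None,fx=2,fy=2,interpolation=cv2.INTER_CUBIC)
o=np.zeros((a.shape[0]+b.shape[0],800,3),np.uint8);o[:a.shape[0],:a.shape[1]]=a[:,:800];o[a.shape[0]:,:b.shape[1]]=b;cv2.imwrite('pics/c1.png',o);print(o.shape)
E
```

```text
tin1 top z 72.5 ctr [352.  343.6] ext [54.3 55.3] mean [352.1 342.8  69.9] 450 ray [353.  342.3  72.5]
tin2 top z 73.1 ctr [354.2 236.7] ext [54.  54.7] mean [354.7 236.4  70.2] 452 ray [355.3 236.3  73.1]
jar1 top z 77.0 ctr [409.8 158.4] ext [49.8 50.4] mean [409.1 158.5  74.7] 367 ray [406.9 162.5  77. ]
jar2 top z 77.1 ctr [427.4  59.8] ext [48.  50.4] mean [427.   60.3  74.9] 364 ray [423.1  65.   77.1]
green top z 73.0 ctr [349.4 594.9] ext [54.8 55.5] mean [348.8 595.4  70. ] 462 ray [349.8 586.9  73. ]
lemon top z 55.5 ctr [380.9 482.7] ext [41.7 50.3] mean [380.9 481.2  52.3] 252 ray [381.  476.2  55.5]
cup1 top z 21.6 ctr [300.6 498. ] ext [69.  70.1] mean [302.4 496.5  19.4] 90 ray [299.1 495.3  21.6]
cup2 top z 41.2 ctr [301.4 410.1] ext [62.3 62.2] mean [300.9 412.2  39. ] 135 ray [303.5 409.4  41.2]
knob top z 95.6 ctr [468.1 409.9] ext [51.  20.2] mean [468.6 409.2  94.1] 131 ray [462.5 404.3  95.6]
ptr top z 43.1 ctr [452.4 270.6] ext [48.  50.4] mean [461.6 271.1  41.5] 62 ray [439.8 280.4  43.1]
peg1 top z 128.5 ctr [498.9 196.7] ext [11.6 12.9] mean [499.  196.7 129.8] 31 ray [497.  197.1 128.5]
peg2 top z 128.5 ctr [521.9 354.6] ext [12.5 11.9] mean [521.4 353.9 129.3] 32 ray [518.  351.7 128.5]
hub top z 43.8 ctr [592.5 249.7] ext [74.7 49.1] mean [591.1 260.7  42.1] 73 ray [589.3 259.8  43.8]
(590, 800, 3)
```

View pics/c1.png

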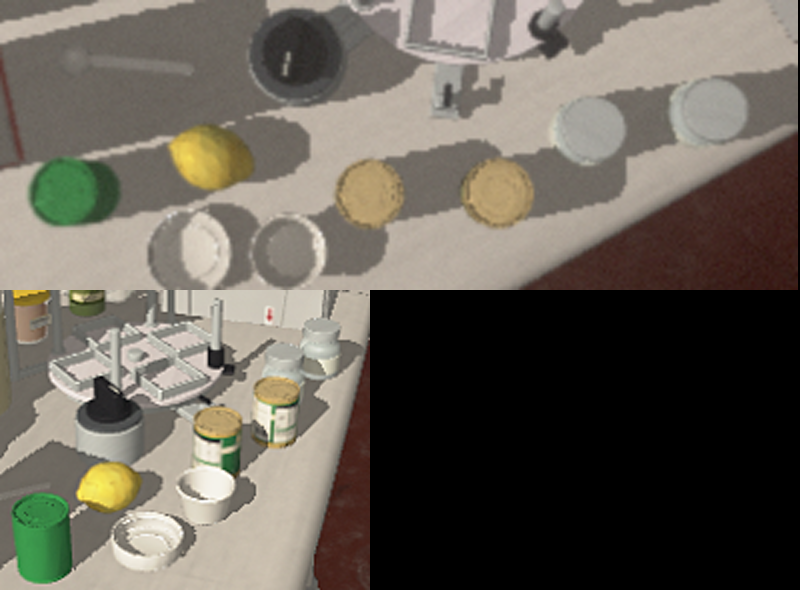

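The crop confirms the targets: the two gold-lidded, paper-labelled tins at crop (370,192) and (497,192), and the two jars at (590,130) and (712,110). The solid green can is the look-alike, so it stays. Next are the stand yaw and the knob bar direction.

```bash
python3 - <<'E'
from h import *
np.set_printoptions(precision=1,suppress=True)
f=env.grab_frame('top'); g=env.grab_frame('scene'); X=cloud(f)
C=np.array([589.3,264.]); 
# guard edge
for p in [(332,180),(543,198),(546,115)]: print('guard',onz(f,(p[0]/1.5,p[1]/1.5),180))
# dark in the pointer region
gr=f['img'].max(2)
m=np.zeros_like(gr); m[195:225,265:292]=1
d=(gr<45)&(m>0); ys,xs=np.nonzero(d); print('ptr px',len(xs),xs.mean(),ys.mean(),onz(f,(xs.mean(),ys.mean()),35), X[d].mean(0))
m[:]=0; m[180:202,300:330]=1
d=(gr<45)&(m>0); ys,xs=np.nonzero(d); print('tab px',len(xs)); print(np.nanmean(X[d],0)); 
P=X[d]; P=P[np.abs(P[:,2]-30)<14]; r=P[:,:2]-C; print('tab/sleeve r,ang',np.c_[np.hypot(*r.T),np.degrees(np.arctan2(r[:,1],r[:,0]))%360,P[:,2]])
# points pedestal/pointer by height near front
R=X[...,:2]-C; rr=np.hypot(R[...,0],R[...,1]); an=np.degrees(np.arctan2(R[...,1],R[...,0]))%360
d=(rr>140)&(rr<168)&(an>160)&(an<195)&(X[...,2]>15); print('ptr cloud',d.sum(),X[d].mean(0),an[d].mean(),np.percentile(an[d],[5,95]))
# knob bar
P=X[185:215,210:245].reshape(-1,3);P=P[P[:,2]>82]; c=P[:,:2].mean(0);w,v=np.linalg.eigh(np.cov((P[:,:2]-c).T)); 
q=(P[:,:2]-c)@v; print('knob',c,'ext',np.ptp(q,axis=0),'long axis deg',np.degrees(np.arctan2(v[1,1],v[0,1])), 'mid',c+v@((q.max(0)+q.min(0))/2))
# well lips: points z 40..50
d=(X[...,2]>40)&(X[...,2]<50)&(rr<125); Q=R[d]
for th in [0]: print('lips',d.sum(), Q.mean(0))
# platter rim circle fit: z 25..35
# peg centres by ray from scene: project
for nm,p in dict(p1=(499,196.7),p4=(521.6,354.2)).items(): print(nm,proj(g,[[*p,130]])*1.5,proj(f,[[*p,130]])*1.5)
E
```

```text
guard [627.5 412.7 180. ]
guard [603.  103.9 180. ]
guard [731.6  96.2 180. ]
ptr px 0 nan nan [nan nan nan] [nan nan nan]
tab px 0
[nan nan nan]
tab/sleeve r,ang []
ptr cloud 53 [434.2 278.6  33.6] 174.62348779312757 [171.6 177.9]
knob [468.4 408.9] ext [14.4 52.5] long axis deg 170.6676390317481 mid [468.9 409.7]
lips 730 [-15.5   0. ]
p1 [[447.3 261.8]] [[474.4 273.6]]
p4 [[370.8 283.8]] [[371.4 257.5]]<stdin>:10: RuntimeWarning: Mean of empty slice.
  ret = ret.dtype.type(ret / rcount)
  ret = um.true_divide(
<stdin>:12: RuntimeWarning: Mean of empty slice
```

>>> arm_command(rows=[{"delta_pos": [388, -365, 0], "roll": -14.93, "jaw": 100}, {"delta_pos": [388, -365, 0], "roll": -14.93, "jaw": 100}, {"delta_pos": [388, -365, 0], "roll": -14.93, "jaw": 100}, {"delta_pos": [388, -365, 0], "roll": -14.93, "jaw": 100}, {"delta_pos": [388, -365, 0], "roll": -14.93, "jaw": 100}, {"delta_pos": [388, -365, 0], "roll": -14.93, "jaw": 100}, {"delta_pos": [388, -365, 0], "roll": -14.93, "jaw": 100}, {"delta_pos": [388, -365, 0], "roll": -14.93, "jaw": 100}, {"delta_pos": [388, -365, 0], "roll": -14.93, "jaw": 100}, {"delta_pos": [388, -365, 0], "roll": -14.93, "jaw": 100}, {"delta_pos": [388, -365, 0], "roll": -14.93, "jaw": 100}, {"delta_pos": [388, -365, 0], "roll": -14.93, "jaw": 100}, {"delta_pos": [388, -365, 0], "roll": -14.93, "jaw": 100}, {"delta_pos": [427.7, -520, 23], "roll": -14.93, "jaw": 100}, {"delta_pos": [427.7, -520, 23], "roll": -14.93, "jaw": 100}, {"delta_pos": [427.7, -520, 23], "roll": -14.93, "jaw": 100}, {"delta_pos": [427.7, -520, 23], "roll": -14.93, "jaw": 100}, {"delta_pos": [427.7, -520, 23], "roll": -14.93, "jaw": 100}, {"delta_pos": [427.7, -520, 23], "roll": -14.93, "jaw": 100}, {"delta_pos": [427.7, -520, 23], "roll": -14.93, "jaw": 100}], squeeze=20)

```text
time_s: 1.97
ee_pos: [427.1, 59.8, 164.9]
ee_rot: [180.0, 0.0, 90.0]
force: [0.3, 0.3, -0.3]
gripper_width: 90.9
gripper_force: 0.0
```

>>> arm_command(rows=[{"delta_pos": [0.2, 0, 40], "roll": 0, "jaw": 100}, {"delta_pos": [0.2, 0, 75], "roll": 0, "jaw": 100}, {"delta_pos": [0.2, 0, 105], "roll": 0, "jaw": 100}, {"delta_pos": [0.2, 0, 125], "roll": 0, "jaw": 100}, {"delta_pos": [0.2, 0, 138], "roll": 0, "jaw": 100}, {"delta_pos": [0.2, 0, 138], "roll": 0, "jaw": 100}, {"delta_pos": [0.2, 0, 138], "roll": 0, "jaw": 40}, {"delta_pos": [0.2, 0, 138], "roll": 0, "jaw": 40}, {"delta_pos": [0.2, 0, 138], "roll": 0, "jaw": 40}, {"delta_pos": [0.2, 0, 138], "roll": 0, "jaw": 40}, {"delta_pos": [0.2, 0, 138], "roll": 0, "jaw": 40}, {"delta_pos": [0.2, 0, 138], "roll": 0, "jaw": 40}, {"delta_pos": [0.2, 0, 138], "roll": 0, "jaw": 40}, {"delta_pos": [0.2, 0, 138], "roll": 0, "jaw": 40}, {"delta_pos": [0.2, 0, 138], "roll": 0, "jaw": 40}])

```text
time_s: 3.22
ee_pos: [427.0, 60.4, 27.2]
ee_rot: [180.0, 0.0, 90.0]
force: [-1.9, -0.4, 4.9]
gripper_width: 50.6
gripper_force: 20.0
```

```bash
python3 - <<'E'
from h import *
g=env.grab_frame('scene');f=env.grab_frame('top')
cv2.imwrite('pics/d1.png',np.hstack([g['img'][120:340,150:450],f['img'][100:320,200:500]]));s=env.state();print(s['gripper_width'],s['gripper_force'],s['ee_pos'])
E
```

```text
50.73510295597687 20.000634491443634 [427.07309802  60.389966    27.21973629]
```

View pics/d1.png

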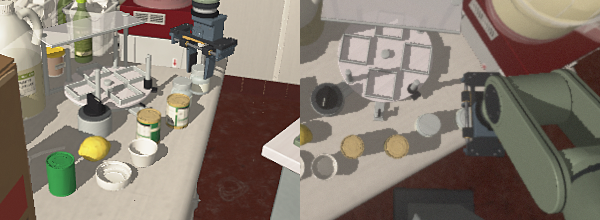

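The pictures show the gripper down at jar_b, and the other objects haven't moved. The 50.7 mm opening is less than the 58 mm I expected, so I'll lift the jar a little and look.

>>> arm_command(rows=[{"delta_pos": [0, 0, -5], "roll": 0, "jaw": 40}, {"delta_pos": [0, 0, -20], "roll": 0, "jaw": 40}, {"delta_pos": [0, 0, -40], "roll": 0, "jaw": 40}, {"delta_pos": [0, 0, -60], "roll": 0, "jaw": 40}, {"delta_pos": [0, 0, -80], "roll": 0, "jaw": 40}, {"delta_pos": [0, 0, -80], "roll": 0, "jaw": 40}])

```text
time_s: 3.82
ee_pos: [429.6, 60.7, 109.9]
ee_rot: [179.6, -0.0, 90.0]
force: [1.5, 0.3, -1.4]
gripper_width: 51.0
gripper_force: 20.0
```

```bash
python3 - <<'E'
from h import *
g=env.grab_frame('scene')
print(proj(g,[[427,60,107]]))
cv2.imwrite('pics/d2.png',cv2.resize(g['img'][110:240,270:450],None,fx=4,fy=4,interpolation=cv2.INTER_CUBIC))
E
```

```text
[[350.993947   176.50385446]]
```

View pics/d2.png

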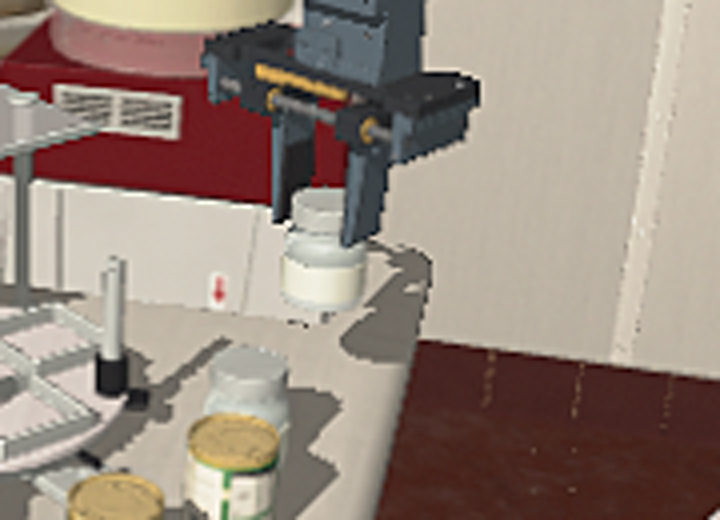

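The crop shows the jar hanging upright between the fingers, gripped at its narrower shoulder and neck, with the base clear. I'll carry it to the front well.

>>> arm_command(rows=[{"delta_pos": [0, 0, -35], "roll": 0, "jaw": 40}, {"delta_pos": [10, 5, -63], "roll": 0, "jaw": 40}, {"delta_pos": [35, 15, -63], "roll": 0, "jaw": 40}, {"delta_pos": [65, 25, -63], "roll": 0, "jaw": 40}, {"delta_pos": [95, 36, -63], "roll": 0, "jaw": 40}, {"delta_pos": [125, 48, -63], "roll": 0, "jaw": 40}, {"delta_pos": [155, 60, -63], "roll": 0, "jaw": 40}, {"delta_pos": [185, 72, -63], "roll": 0, "jaw": 40}, {"delta_pos": [205, 79, -63], "roll": 0, "jaw": 40}, {"delta_pos": [215, 83, -63], "roll": 0, "jaw": 40}, {"delta_pos": [215, 83, -63], "roll": 0, "jaw": 40}, {"delta_pos": [215, 83, -40], "roll": 0, "jaw": 40}, {"delta_pos": [215, 83, -15], "roll": 0, "jaw": 40}, {"delta_pos": [215, 83, 10], "roll": 0, "jaw": 40}, {"delta_pos": [215, 83, 25], "roll": 0, "jaw": 40}, {"delta_pos": [215, 83, 25], "roll": 0, "jaw": 40}])

```text
time_s: 5.2
ee_pos: [506.4, 271.9, 77.6]
ee_rot: [-179.5, 0.3, 89.9]
force: [0.3, -0.6, -2.1]
gripper_width: 50.7
gripper_force: 20.0
```

```bash
python3 - <<'E'
from h import *
g=env.grab_frame('scene');f=env.grab_frame('top')
a=cv2.resize(g['img'][130:260,200:340],None,fx=2.8,fy=2.8,interpolation=cv2.INTER_CUBIC)
b=cv2.resize(f['img'][110:240,220:360],None,fx=2.8,fy=2.8,interpolation=cv2.INTER_CUBIC)
cv2.imwrite('pics/d3.png',np.hstack([a,b]))
E
```

```text
(no output)
```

View pics/d3.png

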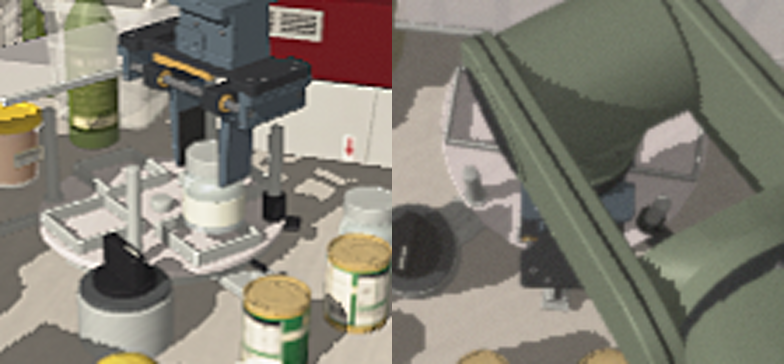

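The left view shows the jar over the front well at (215,205), and the arm hides it from the top camera. I'll let it settle and then lower it.

>>> arm_command(rows=[{"delta_pos": [0, 0, 0], "roll": 0, "jaw": 40}, {"delta_pos": [0, 0, 0], "roll": 0, "jaw": 40}, {"delta_pos": [0, 0, 5], "roll": 0, "jaw": 40}, {"delta_pos": [0, 0, 10], "roll": 0, "jaw": 40}, {"delta_pos": [0, 0, 15], "roll": 0, "jaw": 40}, {"delta_pos": [0, 0, 15], "roll": 0, "jaw": 40}, {"delta_pos": [0, 0, 15], "roll": 0, "jaw": 40}])

```text
time_s: 5.88
ee_pos: [509.6, 275.2, 66.3]
ee_rot: [-179.9, 0.0, 90.0]
force: [-0.4, -0.2, -3.0]
gripper_width: 50.9
gripper_force: 20.0
```

>>> arm_command(rows=[{"delta_pos": [0, 0, 3], "roll": 0, "jaw": 40}, {"delta_pos": [0, 0, 6], "roll": 0, "jaw": 40}, {"delta_pos": [0, 0, 8.5], "roll": 0, "jaw": 40}, {"delta_pos": [0, 0, 8.5], "roll": 0, "jaw": 40}, {"delta_pos": [0, 0, 8.5], "roll": 0, "jaw": 40}])

```text
time_s: 6.3
ee_pos: [509.9, 275.2, 58.1]
ee_rot: [-180.0, 0.0, 90.0]
force: [-0.1, 0.3, -2.1]
gripper_width: 50.8
gripper_force: 20.0
```

>>> arm_command(rows=[{"delta_pos": [0, 0, 1.5], "roll": 0, "jaw": 40}, {"delta_pos": [0, 0, 1.5], "roll": 0, "jaw": 60}, {"delta_pos": [0, 0, 1.5], "roll": 0, "jaw": 80}, {"delta_pos": [0, 0, 1.5], "roll": 0, "jaw": 80}, {"delta_pos": [0, 0, 1.5], "roll": 0, "jaw": 80}, {"delta_pos": [0, 0, -20], "roll": 0, "jaw": 80}, {"delta_pos": [0, 0, -60], "roll": 0, "jaw": 80}, {"delta_pos": [0, 0, -100], "roll": 0, "jaw": 70}, {"delta_pos": [40, 5, -100], "roll": -2, "jaw": 60}, {"delta_pos": [70, 10, -100], "roll": -4, "jaw": 50}, {"delta_pos": [79, 11.5, -100], "roll": -6, "jaw": 50}, {"delta_pos": [79, 11.5, -100], "roll": -7.4, "jaw": 50}, {"delta_pos": [79, 11.5, -100], "roll": -7.4, "jaw": 50}, {"delta_pos": [79, 11.5, -75], "roll": -7.4, "jaw": 50}, {"delta_pos": [79, 11.5, -55], "roll": -7.4, "jaw": 50}, {"delta_pos": [79, 11.5, -42], "roll": -7.4, "jaw": 50}, {"delta_pos": [79, 11.5, -42], "roll": -7.4, "jaw": 50}, {"delta_pos": [79, 11.5, -42], "roll": -7.4, "jaw": 50}])

```text
time_s: 7.8
ee_pos: [521.3, 354.1, 99.9]
ee_rot: [-179.9, 0.0, 127.0]
force: [0.1, -0.2, 0.4]
gripper_width: 45.4
gripper_force: 0.0
```

```bash
python3 - <<'E'
from h import *
g=env.grab_frame('scene');f=env.grab_frame('top')
a=cv2.resize(g['img'][130:260,200:340],None,fx=2.8,fy=2.8,interpolation=cv2.INTER_CUBIC)
b=cv2.resize(f['img'][110:240,220:360],None,fx=2.8,fy=2.8,interpolation=cv2.INTER_CUBIC)
cv2.imwrite('pics/d4.png',np.hstack([a,b]))
E
```

```text
(no output)
```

View pics/d4.png

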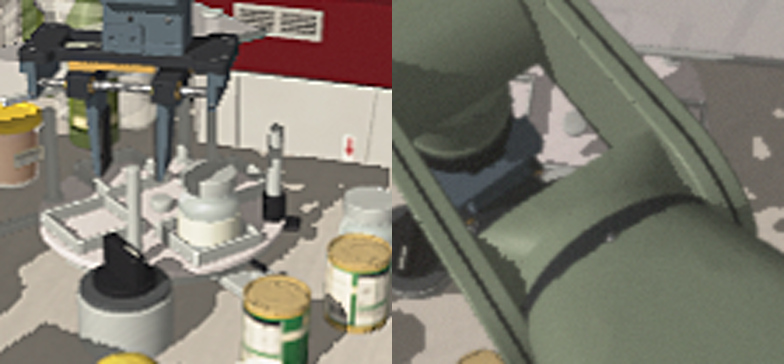

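The jar stands in the front well at (210,205). The peg top is between the open fingers near (130,165). I'll close on it gently.

>>> arm_command(rows=[{"delta_pos": [0, 0, 0], "roll": 0, "jaw": 5}, {"delta_pos": [0, 0, 0], "roll": 0, "jaw": 5}, {"delta_pos": [0, 0, 0], "roll": 0, "jaw": 5}, {"delta_pos": [0, 0, 0], "roll": 0, "jaw": 5}, {"delta_pos": [0, 0, 0], "roll": 0, "jaw": 5}, {"delta_pos": [0, 0, 0], "roll": 0, "jaw": 5}], squeeze=6)

```text
time_s: 8.4
ee_pos: [521.6, 354.3, 100.5]
ee_rot: [180.0, 0.0, 127.0]
force: [-0.3, -0.9, 1.5]
gripper_width: 12.8
gripper_force: 6.0
```

>>> arm_command(rows=[{"delta_pos": [-0.1, -3.9, 0], "roll": -0.4, "jaw": 5}, {"delta_pos": [-0.6, -11.8, 0], "roll": -1.2, "jaw": 5}, {"delta_pos": [-2.1, -21.6, 0], "roll": -2.2, "jaw": 5}, {"delta_pos": [-4.9, -33, 0], "roll": -3.4, "jaw": 5}, {"delta_pos": [-9, -44.2, 0], "roll": -4.6, "jaw": 5}, {"delta_pos": [-14.2, -54.8, 0], "roll": -5.8, "jaw": 5}, {"delta_pos": [-20.4, -64.8, 0], "roll": -7, "jaw": 5}, {"delta_pos": [-27.7, -74.1, 0], "roll": -8.2, "jaw": 5}, {"delta_pos": [-35.9, -82.6, 0], "roll": -9.4, "jaw": 5}, {"delta_pos": [-45, -90.2, 0], "roll": -10.6, "jaw": 5}, {"delta_pos": [-54.8, -96.9, 0], "roll": -11.8, "jaw": 5}, {"delta_pos": [-65.2, -102.4, 0], "roll": -13, "jaw": 5}, {"delta_pos": [-76.2, -106.8, 0], "roll": -14.2, "jaw": 5}, {"delta_pos": [-87.6, -110.1, 0], "roll": -15.4, "jaw": 5}, {"delta_pos": [-97.3, -111.9, 0], "roll": -16.4, "jaw": 5}, {"delta_pos": [-105.1, -112.7, 0], "roll": -17.2, "jaw": 5}, {"delta_pos": [-113, -113, 0], "roll": -18, "jaw": 5}, {"delta_pos": [-116.9, -112.9, 0], "roll": -18.4, "jaw": 5}, {"delta_pos": [-118.9, -112.8, 0], "roll": -18.6, "jaw": 5}, {"delta_pos": [-118.9, -112.8, 0], "roll": -18.6, "jaw": 5}])

```text
time_s: 10.07
ee_pos: [502.4, 190.8, 100.4]
ee_rot: [180.0, -0.1, -140.0]
force: [-3.4, -2.0, 3.1]
gripper_width: 13.1
gripper_force: 6.0
```

>>> arm_command(rows=[{"delta_pos": [0, 0, 0], "roll": 0, "jaw": 45}, {"delta_pos": [0, 0, 0], "roll": 0, "jaw": 45}, {"delta_pos": [0, 0, 0], "roll": 0, "jaw": 45}, {"delta_pos": [0, 0, -25], "roll": 0, "jaw": 45}, {"delta_pos": [0, 0, -45], "roll": 0, "jaw": 45}, {"delta_pos": [0, 0, -65], "roll": 1, "jaw": 45}, {"delta_pos": [20, 7, -65], "roll": 2.4, "jaw": 100}, {"delta_pos": [50, 18, -65], "roll": 3.8, "jaw": 100}, {"delta_pos": [80, 30, -65], "roll": 5.2, "jaw": 100}, {"delta_pos": [92, 35, -65], "roll": 6.6, "jaw": 100}, {"delta_pos": [92, 35, -65], "roll": 8, "jaw": 100}, {"delta_pos": [92, 35, -65], "roll": 9.4, "jaw": 100}, {"delta_pos": [92, 35, -65], "roll": 10.8, "jaw": 100}, {"delta_pos": [92, 35, -65], "roll": 12.2, "jaw": 100}, {"delta_pos": [92, 35, -65], "roll": 13.6, "jaw": 100}, {"delta_pos": [92, 35, -65], "roll": 15, "jaw": 100}, {"delta_pos": [92, 35, -65], "roll": 16.4, "jaw": 100}, {"delta_pos": [92, 35, -65], "roll": 17.8, "jaw": 100}, {"delta_pos": [92, 35, -65], "roll": 19.2, "jaw": 100}, {"delta_pos": [92, 35, -65], "roll": 19.2, "jaw": 100}])

```text
time_s: 11.73
ee_pos: [410.3, 159.4, 165.3]
ee_rot: [180.0, 0.0, 123.9]
force: [-0.4, 0.5, -0.6]
gripper_width: 91.1
gripper_force: 0.0
```

```bash
cat > look.py <<'E'
from h import *
np.set_printoptions(precision=1,suppress=True)
C=np.array([589.3,264.])
def blobs():
    f=env.grab_frame('top'); X=cloud(f)
    R=X[...,:2]-C; rr=np.hypot(R[...,0],R[...,1])
    lab=((X[...,2]>66)&(X[...,2]<80)&(X[...,0]<470)&(X[...,0]>280)&(X[...,1]<480)).astype(np.uint8)
    n,L,S,_=cv2.connectedComponentsWithStats(lab)
    for i in range(1,n):
        if S[i,4]>60:
            p=X[L==i]; print('table obj',(p[:,:2].min(0)+p[:,:2].max(0))/2,'ext',np.ptp(p,axis=0),S[i,4])
    for nm,lo,hi,r in (('well obj',94,112,125),('peg',120,138,125)):
        lab=((X[...,2]>lo)&(X[...,2]<hi)&(rr<r)&(X[...,0]<640)).astype(np.uint8)
        n,L,S,_=cv2.connectedComponentsWithStats(lab)
        for i in range(1,n):
            if S[i,4]>12:
                p=X[L==i]; c=(p[:,:2].min(0)+p[:,:2].max(0))/2; d=c-C
                print(nm,c,'ext',np.ptp(p,axis=0),'r,ang',np.hypot(*d),np.degrees(np.arctan2(d[1],d[0]))%360)
    return f
if __name__=='__main__': blobs(); s=env.state(); print(s['ee_pos'],s['ee_rot'])
E
python3 look.py
```

```text
table obj [408.7 162.2] ext [47.5 42.2 11.2] 239
table obj [352.  343.5] ext [54.2 55.1 10.6] 445
table obj [354.3 236.7] ext [54.1 54.8  9.4] 450
well obj [583.5 184.7] ext [49.5 49.8 14. ] r,ang 79.49168446557287 265.83233680421546
peg [517.  349.8] ext [12.4 11.6 11.1] r,ang 112.1753860762907 130.142535245116
[410.2 159.4 165.3] [180.    0.  124.1]
```

>>> arm_command(rows=[{"delta_pos": [-0.5, -0.5, 40], "roll": 0, "jaw": 100}, {"delta_pos": [-0.5, -0.5, 75], "roll": 0, "jaw": 100}, {"delta_pos": [-0.5, -0.5, 105], "roll": 0, "jaw": 100}, {"delta_pos": [-0.5, -0.5, 125], "roll": 0, "jaw": 100}, {"delta_pos": [-0.5, -0.5, 138], "roll": 0, "jaw": 100}, {"delta_pos": [-0.5, -0.5, 138], "roll": 0, "jaw": 100}, {"delta_pos": [-0.5, -0.5, 138], "roll": 0, "jaw": 40}, {"delta_pos": [-0.5, -0.5, 138], "roll": 0, "jaw": 40}, {"delta_pos": [-0.5, -0.5, 138], "roll": 0, "jaw": 40}, {"delta_pos": [-0.5, -0.5, 138], "roll": 0, "jaw": 40}, {"delta_pos": [-0.5, -0.5, 138], "roll": 0, "jaw": 40}, {"delta_pos": [-0.5, -0.5, 138], "roll": 0, "jaw": 40}, {"delta_pos": [-0.5, -0.5, 138], "roll": 0, "jaw": 40}, {"delta_pos": [-0.5, -0.5, 138], "roll": 0, "jaw": 40}, {"delta_pos": [-0.5, -0.5, 120], "roll": 0, "jaw": 40}, {"delta_pos": [-0.5, -0.5, 90], "roll": 0, "jaw": 40}, {"delta_pos": [-0.5, -0.5, 60], "roll": 0, "jaw": 40}, {"delta_pos": [-0.5, -0.5, 30], "roll": 0, "jaw": 40}, {"delta_pos": [-0.5, -0.5, 5], "roll": 0, "jaw": 40}, {"delta_pos": [-0.5, -0.5, -5], "roll": 0, "jaw": 40}], squeeze=20)

```text
time_s: 13.45
ee_pos: [411.6, 159.1, 173.6]
ee_rot: [179.7, 0.1, 124.0]
force: [0.5, -0.2, -2.1]
gripper_width: 51.0
gripper_force: 20.0
```

>>> arm_command(rows=[{"delta_pos": [4, 15, 0], "roll": 0, "jaw": 40}, {"delta_pos": [11, 45, 0], "roll": 0, "jaw": 40}, {"delta_pos": [19, 75, 0], "roll": 0, "jaw": 40}, {"delta_pos": [27, 105, 0], "roll": 0, "jaw": 40}, {"delta_pos": [33, 130, 0], "roll": 0, "jaw": 40}, {"delta_pos": [37, 142, 0], "roll": 0, "jaw": 40}, {"delta_pos": [37.3, 145.5, 0], "roll": 0, "jaw": 40}, {"delta_pos": [37.3, 145.5, 0], "roll": 0, "jaw": 40}, {"delta_pos": [37.3, 145.5, 25], "roll": 0, "jaw": 40}, {"delta_pos": [37.3, 145.5, 50], "roll": 0, "jaw": 40}, {"delta_pos": [37.3, 145.5, 75], "roll": 0, "jaw": 40}, {"delta_pos": [37.3, 145.5, 90], "roll": 0, "jaw": 40}, {"delta_pos": [37.3, 145.5, 96], "roll": 0, "jaw": 40}, {"delta_pos": [37.3, 145.5, 96], "roll": 0, "jaw": 40}, {"delta_pos": [37.3, 145.5, 96], "roll": 0, "jaw": 40}])

```text
time_s: 14.7
ee_pos: [509.7, 270.4, 75.0]
ee_rot: [180.0, 0.0, 124.0]
force: [0.2, -0.6, -2.0]
gripper_width: 51.6
gripper_force: 20.0
```

>>> arm_command(rows=[{"delta_pos": [0, 0, 6], "roll": 0, "jaw": 40}, {"delta_pos": [0, 0, 12], "roll": 0, "jaw": 40}, {"delta_pos": [0, 0, 16], "roll": 0, "jaw": 40}, {"delta_pos": [0, 0, 18.5], "roll": 0, "jaw": 40}, {"delta_pos": [0, 0, 18.5], "roll": 0, "jaw": 40}, {"delta_pos": [0, 0, 18.5], "roll": 0, "jaw": 60}, {"delta_pos": [0, 0, 18.5], "roll": 0, "jaw": 80}, {"delta_pos": [0, 0, 18.5], "roll": 0, "jaw": 80}, {"delta_pos": [0, 0, 18.5], "roll": 0, "jaw": 80}, {"delta_pos": [0, 0, 0], "roll": 0, "jaw": 80}, {"delta_pos": [0, 0, -40], "roll": 0, "jaw": 80}, {"delta_pos": [0, 0, -80], "roll": 0, "jaw": 60}, {"delta_pos": [30, 24, -80], "roll": -0.6, "jaw": 50}, {"delta_pos": [55, 44, -80], "roll": -1.2, "jaw": 50}, {"delta_pos": [62.4, 50.3, -80], "roll": -1.2, "jaw": 50}, {"delta_pos": [62.4, 50.3, -80], "roll": -1.2, "jaw": 50}, {"delta_pos": [62.4, 50.3, -55], "roll": -1.2, "jaw": 50}, {"delta_pos": [62.4, 50.3, -35], "roll": -1.2, "jaw": 50}, {"delta_pos": [62.4, 50.3, -25], "roll": -1.2, "jaw": 50}, {"delta_pos": [62.4, 50.3, -25], "roll": -1.2, "jaw": 50}])

```text
time_s: 16.37
ee_pos: [514.6, 348.3, 96.2]
ee_rot: [-179.6, -0.0, 129.9]
force: [-0.3, 0.2, -0.4]
gripper_width: 45.4
gripper_force: 0.0
```

>>> arm_command(rows=[{"delta_pos": [0, 0, 0], "roll": 0, "jaw": 5}, {"delta_pos": [0, 0, 0], "roll": 0, "jaw": 5}, {"delta_pos": [0, 0, 0], "roll": 0, "jaw": 5}, {"delta_pos": [0, 0, 0], "roll": 0, "jaw": 5}, {"delta_pos": [0, 0, 0], "roll": 0, "jaw": 5}, {"delta_pos": [0, 0, 0], "roll": 0, "jaw": 5}], squeeze=6)

```text
time_s: 16.87
ee_pos: [517.1, 350.9, 100.1]
ee_rot: [179.9, 0.0, 130.0]
force: [0.1, 0.8, 1.9]
gripper_width: 13.6
gripper_force: 6.0
```

```bash
python3 - <<'E'
from h import *
g=env.grab_frame('scene')
cv2.imwrite('pics/d5.png',cv2.resize(g['img'][130:280,190:370],None,fx=3.5,fy=3.5,interpolation=cv2.INTER_CUBIC))
E
```

```text
(no output)
```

View pics/d5.png

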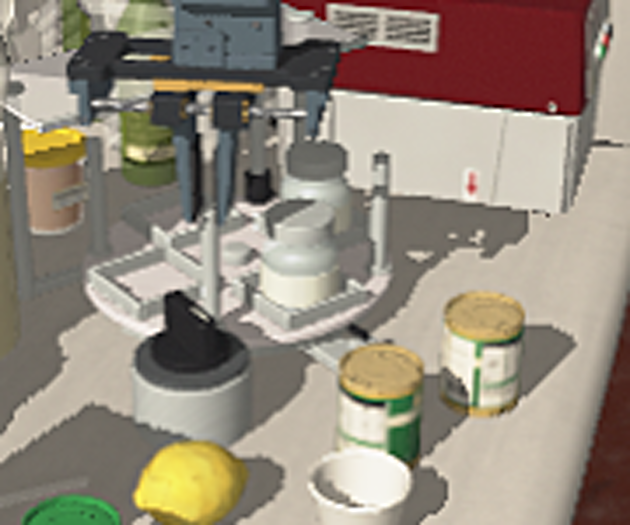

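Both jars stand upright in their wells at (300,255) and (315,185), and the peg at (210,230) is gripped. I'll turn the platter 90°.

>>> arm_command(rows=[{"delta_pos": [-0.1, -3.9, 0], "roll": -0.4, "jaw": 5}, {"delta_pos": [-0.6, -11.8, 0], "roll": -1.2, "jaw": 5}, {"delta_pos": [-2.1, -21.6, 0], "roll": -2.2, "jaw": 5}, {"delta_pos": [-4.9, -33, 0], "roll": -3.4, "jaw": 5}, {"delta_pos": [-9, -44.2, 0], "roll": -4.6, "jaw": 5}, {"delta_pos": [-14.2, -54.8, 0], "roll": -5.8, "jaw": 5}, {"delta_pos": [-20.4, -64.8, 0], "roll": -7, "jaw": 5}, {"delta_pos": [-27.7, -74.1, 0], "roll": -8.2, "jaw": 5}, {"delta_pos": [-35.9, -82.6, 0], "roll": -9.4, "jaw": 5}, {"delta_pos": [-45, -90.2, 0], "roll": -10.6, "jaw": 5}, {"delta_pos": [-54.8, -96.9, 0], "roll": -11.8, "jaw": 5}, {"delta_pos": [-65.2, -102.4, 0], "roll": -13, "jaw": 5}, {"delta_pos": [-76.2, -106.8, 0], "roll": -14.2, "jaw": 5}, {"delta_pos": [-87.6, -110.1, 0], "roll": -15.4, "jaw": 5}, {"delta_pos": [-97.3, -111.9, 0], "roll": -16.4, "jaw": 5}, {"delta_pos": [-105.1, -112.7, 0], "roll": -17.2, "jaw": 5}, {"delta_pos": [-109, -112.9, 0], "roll": -17.6, "jaw": 5}, {"delta_pos": [-112.5, -113, 0], "roll": -18, "jaw": 5}, {"delta_pos": [-112.5, -113, 0], "roll": -18, "jaw": 5}, {"delta_pos": [-112.5, -113, 0], "roll": -18, "jaw": 5}])

```text
time_s: 18.58
ee_pos: [502.0, 191.1, 100.0]
ee_rot: [-180.0, -0.1, -140.0]
force: [-2.8, -2.7, 5.7]
gripper_width: 13.0
gripper_force: 6.0
```

>>> arm_command(rows=[{"delta_pos": [0, 0, 0], "roll": 0, "jaw": 45}, {"delta_pos": [0, 0, 0], "roll": 0, "jaw": 45}, {"delta_pos": [0, 0, 0], "roll": 0, "jaw": 45}, {"delta_pos": [0, 0, -25], "roll": 0, "jaw": 45}, {"delta_pos": [0, 0, -45], "roll": 0, "jaw": 45}, {"delta_pos": [0, 0, -65], "roll": 1, "jaw": 45}, {"delta_pos": [20, 30, -65], "roll": 2.4, "jaw": 100}, {"delta_pos": [40, 60, -65], "roll": 3.8, "jaw": 100}, {"delta_pos": [60, 95, -65], "roll": 5.2, "jaw": 100}, {"delta_pos": [80, 122, -65], "roll": 6.6, "jaw": 100}, {"delta_pos": [84, 130, -65], "roll": 8, "jaw": 100}, {"delta_pos": [84, 130, -65], "roll": 9.4, "jaw": 100}, {"delta_pos": [84, 130, -65], "roll": 10.8, "jaw": 100}, {"delta_pos": [84, 130, -65], "roll": 12.2, "jaw": 100}, {"delta_pos": [84, 130, -65], "roll": 13.6, "jaw": 100}, {"delta_pos": [84, 130, -65], "roll": 15, "jaw": 100}, {"delta_pos": [84, 130, -65], "roll": 16.4, "jaw": 100}, {"delta_pos": [84, 130, -65], "roll": 17.8, "jaw": 100}, {"delta_pos": [84, 130, -65], "roll": 19.2, "jaw": 100}, {"delta_pos": [84, 130, -65], "roll": 19.2, "jaw": 100}])

```text
time_s: 20.25
ee_pos: [354.2, 237.5, 164.2]
ee_rot: [-180.0, -0.0, 123.9]
force: [0.3, 0.2, -0.2]
gripper_width: 91.3
gripper_force: 0.0
```

```bash
python3 look.py; python3 - <<'E'
from h import *
g=env.grab_frame('scene'); X=cloud(g)
m=((X[...,2]>66)&(X[...,2]<76)&(X[...,0]<420)&(X[...,0]>280)&(X[...,1]<480)&(X[...,1]>150)).astype(np.uint8)
n,L,S,_=cv2.connectedComponentsWithStats(m)
for i in range(1,n):
    if S[i,4]>60: p=X[L==i]; print('scene',(p[:,:2].min(0)+p[:,:2].max(0))/2,np.ptp(p,axis=0),S[i,4])
E
```

```text
table obj [352.  343.6] ext [54.4 55.3  9.5] 445
well obj [582.5 184.5] ext [50.5 49.3 14.9] r,ang 79.79922507810171 265.1161752476009
peg [517.7 349.7] ext [12.4 11.4 10. ] r,ang 111.73373367463115 129.88400416276744
peg [502.7 191.9] ext [13.6 13.7 12.3] r,ang 112.71510336808572 219.75816753188224
[354.2 237.5 164.2] [-180.     0.   124.1]
scene [354.64736529 237.96574929] [57.44009194 57.75171828  8.05106419] 244
scene [352.07511263 343.40204177] [58.05152658 58.77134588  8.08539592] 290
```

>>> arm_command(rows=[{"delta_pos": [0, 0, 40], "roll": 0, "jaw": 100}, {"delta_pos": [0, 0, 75], "roll": 0, "jaw": 100}, {"delta_pos": [0, 0, 105], "roll": 0, "jaw": 100}, {"delta_pos": [0, 0, 125], "roll": 0, "jaw": 100}, {"delta_pos": [0, 0, 138], "roll": 0, "jaw": 100}, {"delta_pos": [0, 0, 138], "roll": 0, "jaw": 100}, {"delta_pos": [0, 0, 138], "roll": 0, "jaw": 40}, {"delta_pos": [0, 0, 138], "roll": 0, "jaw": 40}, {"delta_pos": [0, 0, 138], "roll": 0, "jaw": 40}, {"delta_pos": [0, 0, 138], "roll": 0, "jaw": 40}, {"delta_pos": [0, 0, 138], "roll": 0, "jaw": 40}, {"delta_pos": [0, 0, 138], "roll": 0, "jaw": 40}, {"delta_pos": [0, 0, 138], "roll": 0, "jaw": 40}, {"delta_pos": [0, 0, 138], "roll": 0, "jaw": 40}, {"delta_pos": [0, 0, 120], "roll": 0, "jaw": 40}, {"delta_pos": [0, 0, 90], "roll": 0, "jaw": 40}, {"delta_pos": [0, 0, 60], "roll": 0, "jaw": 40}, {"delta_pos": [0, 0, 30], "roll": 0, "jaw": 40}, {"delta_pos": [0, 0, 5], "roll": 0, "jaw": 40}, {"delta_pos": [0, 0, -5], "roll": 0, "jaw": 40}], squeeze=20)

```text
time_s: 22.02
ee_pos: [355.8, 238.4, 172.6]
ee_rot: [179.6, 0.0, 124.0]
force: [0.1, 0.6, -1.7]
gripper_width: 56.9
gripper_force: 20.0
```

>>> arm_command(rows=[{"delta_pos": [-6, 15, 0], "roll": 0, "jaw": 40}, {"delta_pos": [-18, 45, 0], "roll": 0, "jaw": 40}, {"delta_pos": [-30, 75, 0], "roll": 0, "jaw": 40}, {"delta_pos": [-42, 105, 0], "roll": 0, "jaw": 40}, {"delta_pos": [-52, 130, 0], "roll": 0, "jaw": 40}, {"delta_pos": [-57, 143, 0], "roll": 0, "jaw": 40}, {"delta_pos": [-58.7, 147.7, 0], "roll": 0, "jaw": 40}, {"delta_pos": [-58.7, 147.7, 0], "roll": 0, "jaw": 40}, {"delta_pos": [-58.7, 147.7, 25], "roll": 0, "jaw": 40}, {"delta_pos": [-58.7, 147.7, 50], "roll": 0, "jaw": 40}, {"delta_pos": [-58.7, 147.7, 75], "roll": 0, "jaw": 40}, {"delta_pos": [-58.7, 147.7, 90], "roll": 0, "jaw": 40}, {"delta_pos": [-58.7, 147.7, 96], "roll": 0, "jaw": 40}, {"delta_pos": [-58.7, 147.7, 96], "roll": 0, "jaw": 40}, {"delta_pos": [-58.7, 147.7, 96], "roll": 0, "jaw": 40}])

```text
time_s: 23.27
ee_pos: [509.3, 271.4, 74.1]
ee_rot: [180.0, 0.0, 124.0]
force: [-0.2, 0.1, -1.7]
gripper_width: 56.6
gripper_force: 20.0
```

>>> arm_command(rows=[{"delta_pos": [0, 0, 6], "roll": 0, "jaw": 40}, {"delta_pos": [0, 0, 12], "roll": 0, "jaw": 40}, {"delta_pos": [0, 0, 16], "roll": 0, "jaw": 40}, {"delta_pos": [0, 0, 17.5], "roll": 0, "jaw": 40}, {"delta_pos": [0, 0, 17.5], "roll": 0, "jaw": 40}, {"delta_pos": [0, 0, 17.5], "roll": 0, "jaw": 65}, {"delta_pos": [0, 0, 17.5], "roll": 0, "jaw": 85}, {"delta_pos": [0, 0, 17.5], "roll": 0, "jaw": 85}, {"delta_pos": [0, 0, 17.5], "roll": 0, "jaw": 85}, {"delta_pos": [0, 0, 0], "roll": 0, "jaw": 85}, {"delta_pos": [0, 0, -40], "roll": 0, "jaw": 85}, {"delta_pos": [0, 0, -80], "roll": 0, "jaw": 60}, {"delta_pos": [30, 24, -80], "roll": -0.6, "jaw": 50}, {"delta_pos": [55, 44, -80], "roll": -1.2, "jaw": 50}, {"delta_pos": [62, 50.4, -80], "roll": -1.2, "jaw": 50}, {"delta_pos": [62, 50.4, -80], "roll": -1.2, "jaw": 50}, {"delta_pos": [62, 50.4, -55], "roll": -1.2, "jaw": 50}, {"delta_pos": [62, 50.4, -35], "roll": -1.2, "jaw": 50}, {"delta_pos": [62, 50.4, -26], "roll": -1.2, "jaw": 50}, {"delta_pos": [62, 50.4, -26], "roll": -1.2, "jaw": 50}])

```text
time_s: 24.93
ee_pos: [514.9, 348.6, 96.5]
ee_rot: [-179.6, -0.0, 129.9]
force: [-1.0, 0.5, 0.0]
gripper_width: 45.4
gripper_force: 0.0
```

>>> arm_command(rows=[{"delta_pos": [0, 0, 0], "roll": 0, "jaw": 5}, {"delta_pos": [0, 0, 0], "roll": 0, "jaw": 5}, {"delta_pos": [0, 0, 0], "roll": 0, "jaw": 5}, {"delta_pos": [0, 0, 0], "roll": 0, "jaw": 5}, {"delta_pos": [0, 0, 0], "roll": 0, "jaw": 5}, {"delta_pos": [0, 0, 0], "roll": 0, "jaw": 5}], squeeze=6)

```text
time_s: 25.43
ee_pos: [517.2, 351.2, 100.1]
ee_rot: [179.9, 0.0, 130.0]
force: [0.2, 0.3, 2.3]
gripper_width: 12.6
gripper_force: 6.0
```

```bash
python3 - <<'E'
from h import *
g=env.grab_frame('scene')
cv2.imwrite('pics/d6.png',cv2.resize(g['img'][130:280,190:370],None,fx=3.5,fy=3.5,interpolation=cv2.INTER_CUBIC))
E
```

```text
(no output)
```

View pics/d6.png

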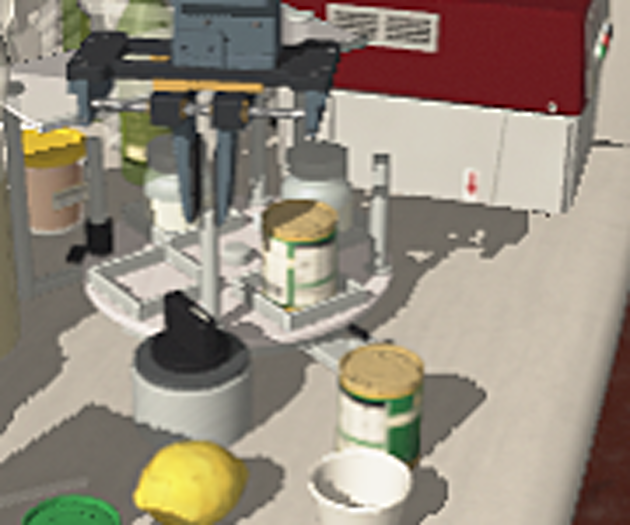

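The tin stands in the front well at (300,255), both jars are still seated behind it, and the last tin is at (380,400). I'll turn the platter another 90°.

>>> arm_command(rows=[{"delta_pos": [-0.1, -3.9, 0], "roll": -0.4, "jaw": 5}, {"delta_pos": [-0.6, -11.8, 0], "roll": -1.2, "jaw": 5}, {"delta_pos": [-2.1, -21.6, 0], "roll": -2.2, "jaw": 5}, {"delta_pos": [-4.9, -33, 0], "roll": -3.4, "jaw": 5}, {"delta_pos": [-9, -44.2, 0], "roll": -4.6, "jaw": 5}, {"delta_pos": [-14.2, -54.8, 0], "roll": -5.8, "jaw": 5}, {"delta_pos": [-20.4, -64.8, 0], "roll": -7, "jaw": 5}, {"delta_pos": [-27.7, -74.1, 0], "roll": -8.2, "jaw": 5}, {"delta_pos": [-35.9, -82.6, 0], "roll": -9.4, "jaw": 5}, {"delta_pos": [-45, -90.2, 0], "roll": -10.6, "jaw": 5}, {"delta_pos": [-54.8, -96.9, 0], "roll": -11.8, "jaw": 5}, {"delta_pos": [-65.2, -102.4, 0], "roll": -13, "jaw": 5}, {"delta_pos": [-76.2, -106.8, 0], "roll": -14.2, "jaw": 5}, {"delta_pos": [-87.6, -110.1, 0], "roll": -15.4, "jaw": 5}, {"delta_pos": [-97.3, -111.9, 0], "roll": -16.4, "jaw": 5}, {"delta_pos": [-105.1, -112.7, 0], "roll": -17.2, "jaw": 5}, {"delta_pos": [-109, -112.9, 0], "roll": -17.6, "jaw": 5}, {"delta_pos": [-112.5, -113, 0], "roll": -18, "jaw": 5}, {"delta_pos": [-112.5, -113, 0], "roll": -18, "jaw": 5}, {"delta_pos": [-112.5, -113, 0], "roll": -18, "jaw": 5}])

```text
time_s: 27.15
ee_pos: [501.8, 191.1, 100.0]
ee_rot: [-180.0, -0.1, -140.0]
force: [-1.6, -2.3, 4.6]
gripper_width: 13.1
gripper_force: 6.0
```

>>> arm_command(rows=[{"delta_pos": [0, 0, 0], "roll": 0, "jaw": 45}, {"delta_pos": [0, 0, 0], "roll": 0, "jaw": 45}, {"delta_pos": [0, 0, 0], "roll": 0, "jaw": 45}, {"delta_pos": [0, 0, -25], "roll": 0, "jaw": 45}, {"delta_pos": [0, 0, -45], "roll": 0, "jaw": 45}, {"delta_pos": [0, 0, -65], "roll": 1, "jaw": 45}, {"delta_pos": [3, 30, -65], "roll": 2.4, "jaw": 100}, {"delta_pos": [6, 65, -65], "roll": 3.8, "jaw": 100}, {"delta_pos": [9, 100, -65], "roll": 5.2, "jaw": 100}, {"delta_pos": [11, 135, -65], "roll": 6.6, "jaw": 100}, {"delta_pos": [14, 170, -65], "roll": 8, "jaw": 100}, {"delta_pos": [16, 200, -65], "roll": 9.4, "jaw": 100}, {"delta_pos": [17, 213, -65], "roll": 10.8, "jaw": 100}, {"delta_pos": [17, 213, -65], "roll": 12.2, "jaw": 100}, {"delta_pos": [17, 213, -65], "roll": 13.6, "jaw": 100}, {"delta_pos": [17, 213, -65], "roll": 15, "jaw": 100}, {"delta_pos": [17, 213, -65], "roll": 16.4, "jaw": 100}, {"delta_pos": [17, 213, -65], "roll": 17.8, "jaw": 100}, {"delta_pos": [17, 213, -65], "roll": 19.2, "jaw": 100}, {"delta_pos": [17, 213, -65], "roll": 19.2, "jaw": 100}])

```text
time_s: 28.82
ee_pos: [352.5, 344.5, 164.2]
ee_rot: [180.0, -0.0, 123.9]
force: [-0.0, -0.8, -0.1]
gripper_width: 91.5
gripper_force: 0.0
```

```bash
python3 look.py; python3 - <<'E'
from h import *
g=env.grab_frame('scene'); X=cloud(g)
m=((X[...,2]>66)&(X[...,2]<76)&(X[...,0]<420)&(X[...,0]>280)&(X[...,1]<480)&(X[...,1]>150)).astype(np.uint8)
n,L,S,_=cv2.connectedComponentsWithStats(m)
for i in range(1,n):
    if S[i,4]>60: p=X[L==i]; print('scene',(p[:,:2].min(0)+p[:,:2].max(0))/2,np.ptp(p,axis=0),S[i,4])
E
```

```text
well obj [595.6 344.2] ext [49.7 48.5 14.4] r,ang 80.46756200031952 85.51038360616734
well obj [578.2 189.4] ext [56.  55.4 10.8] r,ang 75.4281626771562 261.546821776637
peg [517.5 352.2] ext [11.8 11.9 10.7] r,ang 113.71659111502156 129.17765640410727
peg [501.7 192.4] ext [10.8 13.4  9.2] r,ang 113.13051585356477 219.25238973365953
[352.4 344.4 164.2] [-180.     0.   124.2]
scene [351.33861184 343.58809397] [56.02803716 60.13717109  7.63073219] 284
```

>>> arm_command(rows=[{"delta_pos": [-0.5, -0.5, 40], "roll": 0, "jaw": 100}, {"delta_pos": [-0.5, -0.5, 75], "roll": 0, "jaw": 100}, {"delta_pos": [-0.5, -0.5, 105], "roll": 0, "jaw": 100}, {"delta_pos": [-0.5, -0.5, 125], "roll": 0, "jaw": 100}, {"delta_pos": [-0.5, -0.5, 138], "roll": 0, "jaw": 100}, {"delta_pos": [-0.5, -0.5, 138], "roll": 0, "jaw": 100}, {"delta_pos": [-0.5, -0.5, 138], "roll": 0, "jaw": 40}, {"delta_pos": [-0.5, -0.5, 138], "roll": 0, "jaw": 40}, {"delta_pos": [-0.5, -0.5, 138], "roll": 0, "jaw": 40}, {"delta_pos": [-0.5, -0.5, 138], "roll": 0, "jaw": 40}, {"delta_pos": [-0.5, -0.5, 138], "roll": 0, "jaw": 40}, {"delta_pos": [-0.5, -0.5, 138], "roll": 0, "jaw": 40}, {"delta_pos": [-0.5, -0.5, 138], "roll": 0, "jaw": 40}, {"delta_pos": [-0.5, -0.5, 138], "roll": 0, "jaw": 40}, {"delta_pos": [-0.5, -0.5, 120], "roll": 0, "jaw": 40}, {"delta_pos": [-0.5, -0.5, 90], "roll": 0, "jaw": 40}, {"delta_pos": [-0.5, -0.5, 60], "roll": 0, "jaw": 40}, {"delta_pos": [-0.5, -0.5, 30], "roll": 0, "jaw": 40}, {"delta_pos": [-0.5, -0.5, 5], "roll": 0, "jaw": 40}, {"delta_pos": [-0.5, -0.5, -5], "roll": 0, "jaw": 40}], squeeze=20)

```text
time_s: 30.58
ee_pos: [353.9, 345.0, 172.7]
ee_rot: [179.6, -0.1, 124.0]
force: [0.2, -0.2, -1.0]
gripper_width: 56.7
gripper_force: 20.0
```

>>> arm_command(rows=[{"delta_pos": [-15, 9, 0], "roll": 0, "jaw": 40}, {"delta_pos": [-40, 24, 0], "roll": 0, "jaw": 40}, {"delta_pos": [-65, 40, 0], "roll": 0, "jaw": 40}, {"delta_pos": [-90, 55, 0], "roll": 0, "jaw": 40}, {"delta_pos": [-115, 70, 0], "roll": 0, "jaw": 40}, {"delta_pos": [-135, 82, 0], "roll": 0, "jaw": 40}, {"delta_pos": [-147.4, 90.4, 0], "roll": 0, "jaw": 40}, {"delta_pos": [-147.4, 90.4, 0], "roll": 0, "jaw": 40}, {"delta_pos": [-147.4, 90.4, 25], "roll": 0, "jaw": 40}, {"delta_pos": [-147.4, 90.4, 50], "roll": 0, "jaw": 40}, {"delta_pos": [-147.4, 90.4, 75], "roll": 0, "jaw": 40}, {"delta_pos": [-147.4, 90.4, 90], "roll": 0, "jaw": 40}, {"delta_pos": [-147.4, 90.4, 96], "roll": 0, "jaw": 40}, {"delta_pos": [-147.4, 90.4, 96], "roll": 0, "jaw": 40}, {"delta_pos": [-147.4, 90.4, 96], "roll": 0, "jaw": 40}])

```text
time_s: 31.83
ee_pos: [509.5, 272.5, 73.6]
ee_rot: [180.0, -0.0, 124.0]
force: [0.7, 0.3, -1.8]
gripper_width: 56.9
gripper_force: 20.0
```

>>> arm_command(rows=[{"delta_pos": [0, 0, 6], "roll": 0, "jaw": 40}, {"delta_pos": [0, 0, 12], "roll": 0, "jaw": 40}, {"delta_pos": [0, 0, 16], "roll": 0, "jaw": 40}, {"delta_pos": [0, 0, 17], "roll": 0, "jaw": 40}, {"delta_pos": [0, 0, 17], "roll": 0, "jaw": 40}, {"delta_pos": [0, 0, 17], "roll": 0, "jaw": 65}, {"delta_pos": [0, 0, 17], "roll": 0, "jaw": 85}, {"delta_pos": [0, 0, 17], "roll": 0, "jaw": 85}, {"delta_pos": [0, 0, 17], "roll": 0, "jaw": 85}, {"delta_pos": [0, 0, 0], "roll": 0, "jaw": 85}, {"delta_pos": [0, 0, -40], "roll": 0, "jaw": 85}, {"delta_pos": [0, 0, -80], "roll": 0, "jaw": 60}, {"delta_pos": [30, 25, -80], "roll": -0.6, "jaw": 50}, {"delta_pos": [55, 45, -80], "roll": -1.1, "jaw": 50}, {"delta_pos": [61, 51, -80], "roll": -1.1, "jaw": 50}, {"delta_pos": [61, 51, -80], "roll": -1.1, "jaw": 50}, {"delta_pos": [61, 51, -55], "roll": -1.1, "jaw": 50}, {"delta_pos": [61, 51, -35], "roll": -1.1, "jaw": 50}, {"delta_pos": [61, 51, -26], "roll": -1.1, "jaw": 50}, {"delta_pos": [61, 51, -26], "roll": -1.1, "jaw": 50}])

```text
time_s: 33.5
ee_pos: [516.2, 348.8, 96.5]
ee_rot: [-179.6, -0.0, 129.4]
force: [-0.3, -0.3, -0.2]
gripper_width: 45.4
gripper_force: 0.0
```

>>> arm_command(rows=[{"delta_pos": [0, 0, 0], "roll": 0, "jaw": 5}, {"delta_pos": [0, 0, 0], "roll": 0, "jaw": 5}, {"delta_pos": [0, 0, 0], "roll": 0, "jaw": 5}, {"delta_pos": [0, 0, 0], "roll": 0, "jaw": 5}, {"delta_pos": [0, 0, 0], "roll": 0, "jaw": 5}, {"delta_pos": [0, 0, 0], "roll": 0, "jaw": 5}], squeeze=6)

```text
time_s: 34.0
ee_pos: [518.1, 351.0, 100.1]
ee_rot: [180.0, 0.0, 129.5]
force: [-1.3, -0.8, 2.6]
gripper_width: 13.2
gripper_force: 6.0
```

```bash
python3 - <<'E'
from h import *
g=env.grab_frame('scene')
cv2.imwrite('pics/d7.png',cv2.resize(g['img'][130:280,190:370],None,fx=3.5,fy=3.5,interpolation=cv2.INTER_CUBIC))
E
```

```text
(no output)
```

View pics/d7.png

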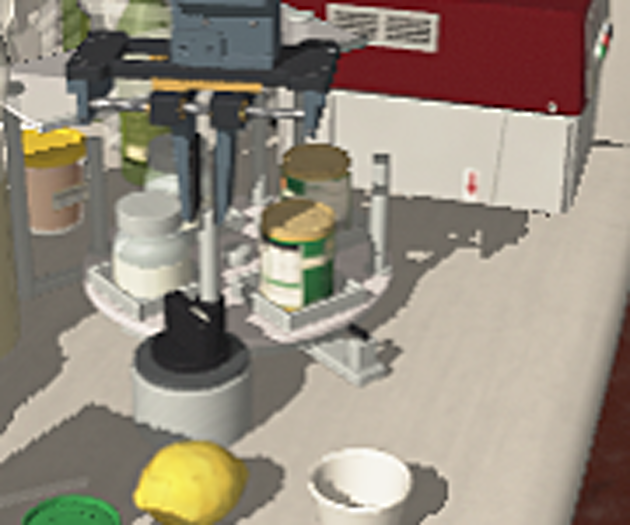

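All four containers stand in their wells: tins at (300,250) and (315,180), jars at (150,250) and behind. The gripped peg should be peg_1. I'll turn it 45.5° to home.

>>> arm_command(rows=[{"delta_pos": [-0.1, -3.9, 0], "roll": -0.4, "jaw": 5}, {"delta_pos": [-0.6, -11.8, 0], "roll": -1.2, "jaw": 5}, {"delta_pos": [-2.1, -21.6, 0], "roll": -2.2, "jaw": 5}, {"delta_pos": [-4.4, -31.1, 0], "roll": -3.2, "jaw": 5}, {"delta_pos": [-7.5, -40.5, 0], "roll": -4.2, "jaw": 5}, {"delta_pos": [-11.4, -49.5, 0], "roll": -5.2, "jaw": 5}, {"delta_pos": [-16.1, -58.2, 0], "roll": -6.2, "jaw": 5}, {"delta_pos": [-21.6, -66.4, 0], "roll": -7.2, "jaw": 5}, {"delta_pos": [-26.4, -72.6, 0], "roll": -8, "jaw": 5}, {"delta_pos": [-30.4, -77.1, 0], "roll": -8.6, "jaw": 5}, {"delta_pos": [-33.1, -79.9, 0], "roll": -9, "jaw": 5}, {"delta_pos": [-33.8, -80.6, 0], "roll": -9.1, "jaw": 5}, {"delta_pos": [-33.8, -80.6, 0], "roll": -9.1, "jaw": 5}, {"delta_pos": [-33.8, -80.6, 0], "roll": -9.1, "jaw": 5}, {"delta_pos": [-33.8, -80.6, 0], "roll": -9.1, "jaw": 5}, {"delta_pos": [-33.8, -80.6, 0], "roll": -9.1, "jaw": 45}, {"delta_pos": [-33.8, -80.6, 0], "roll": -9.1, "jaw": 45}, {"delta_pos": [-33.8, -80.6, 0], "roll": -9.1, "jaw": 45}, {"delta_pos": [-33.8, -80.6, -40], "roll": -9.1, "jaw": 45}, {"delta_pos": [-33.8, -80.6, -75], "roll": -9.1, "jaw": 45}])

```text
time_s: 35.72
ee_pos: [476.1, 272.9, 173.4]
ee_rot: [-179.8, -0.2, 175.0]
force: [1.8, 0.7, 0.4]
gripper_width: 40.9
gripper_force: 0.0
```

>>> arm_command(rows=[{"delta_pos": [27, -40, 0], "roll": 0, "jaw": 60}, {"delta_pos": [27, -80, 0], "roll": 0, "jaw": 60}, {"delta_pos": [27, -120, 0], "roll": 0, "jaw": 60}, {"delta_pos": [27, -160, 0], "roll": 0, "jaw": 60}, {"delta_pos": [27, -216, 0], "roll": 0, "jaw": 60}, {"delta_pos": [27, -216, 0], "roll": 0, "jaw": 60}, {"delta_pos": [27, -216, 0], "roll": 0, "jaw": 60}])

```text
time_s: 36.3
ee_pos: [430.9, 57.9, 174.3]
ee_rot: [-179.9, -0.0, 174.7]
force: [0.4, 0.6, -0.0]
gripper_width: 54.5
gripper_force: 0.0
```

```bash
python3 look.py; python3 - <<'E'
from h import *
g=env.grab_frame('scene');f=env.grab_frame('top')
a=cv2.resize(g['img'][150:250,215:325],None,fx=3.6,fy=3.6,interpolation=cv2.INTER_CUBIC)
b=cv2.resize(f['img'][140:240,220:330],None,fx=3.6,fy=3.6,interpolation=cv2.INTER_CUBIC)
cv2.imwrite('pics/d8.png',np.hstack([a,b]))
X=cloud(f);P=X[180:220,205:250].reshape(-1,3);P=P[P[:,2]>86]; c=P[:,:2].mean(0);w,v=np.linalg.eigh(np.cov((P[:,:2]-c).T)); q=(P[:,:2]-c)@v
print('knob',c+v@((q.max(0)+q.min(0))/2),np.degrees(np.arctan2(v[1,1],v[0,1])),np.ptp(q,axis=0))
E
```

```text
well obj [632.8 316. ] ext [14.2 43.7 13.4] r,ang 67.79313505966982 50.08228726443419
well obj [621.5 203.2] ext [30.1 54.5 10.9] r,ang 68.7757470525898 297.945551174676
well obj [577.7 152.2] ext [10.3 12.6 17.2] r,ang 112.37243079515338 264.09540739637833
well obj [536.5 325.1] ext [50.  50.3 15. ] r,ang 80.76820877486922 130.7997438827354
well obj [528.  213.3] ext [56.  54.4 11.4] r,ang 79.53430963031745 219.58041043277748
peg [599.  375.4] ext [12.2 11.8 12.8] r,ang 111.8043847742532 84.99725014519296
peg [578.8 152.3] ext [12.8 12.1 13. ] r,ang 112.23949111156091 264.6402284199735
peg [477.  275.6] ext [11.4 11.5 10.3] r,ang 112.92185793603512 174.12558967133617
[431.4  59.6 174.3] [-180.     0.   174.8]
knob [468.57841076 409.49304547] 170.74728139257525 [14.1392225  51.82177179]
```

View pics/d8.png

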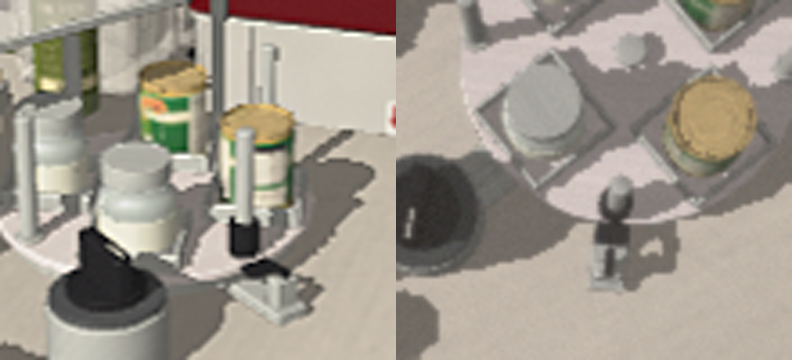

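The left view shows sleeved peg_1 with the black tab pointing at the pointer near (265,270). In the top view, tab and pointer line up at (612,235). All four containers are upright in wells. Next I'll grip the knob.

>>> arm_command(rows=[{"delta_pos": [0, 35, 0], "roll": 0.2, "jaw": 50}, {"delta_pos": [-1, 75, 0], "roll": 0.4, "jaw": 50}, {"delta_pos": [-2, 115, 0], "roll": 0.6, "jaw": 50}, {"delta_pos": [-2, 155, 0], "roll": 0.8, "jaw": 50}, {"delta_pos": [-3, 195, 0], "roll": 0.8, "jaw": 50}, {"delta_pos": [-4, 235, 0], "roll": 0.8, "jaw": 50}, {"delta_pos": [-4, 275, 0], "roll": 0.8, "jaw": 50}, {"delta_pos": [-5, 315, 0], "roll": 0.8, "jaw": 50}, {"delta_pos": [-5.4, 345, 0], "roll": 0.8, "jaw": 50}, {"delta_pos": [-5.4, 352, 0], "roll": 0.8, "jaw": 50}, {"delta_pos": [-5.4, 352, 0], "roll": 0.8, "jaw": 50}, {"delta_pos": [-5.4, 352, 0], "roll": 0.8, "jaw": 50}, {"delta_pos": [-5.4, 352, 35], "roll": 0.8, "jaw": 50}, {"delta_pos": [-5.4, 352, 65], "roll": 0.8, "jaw": 50}, {"delta_pos": [-5.4, 352, 85], "roll": 0.8, "jaw": 50}, {"delta_pos": [-5.4, 352, 98], "roll": 0.8, "jaw": 50}, {"delta_pos": [-5.4, 352, 103], "roll": 0.8, "jaw": 50}, {"delta_pos": [-5.4, 352, 103], "roll": 0.8, "jaw": 50}, {"delta_pos": [-5.4, 352, 103], "roll": 0.8, "jaw": 50}])

```text
time_s: 38.03
ee_pos: [468.0, 410.6, 72.2]
ee_rot: [180.0, 0.0, 170.9]
force: [0.2, -0.3, 1.2]
gripper_width: 45.7
gripper_force: 0.0
```

>>> arm_command(rows=[{"delta_pos": [0, 0, 0], "roll": 0, "jaw": 5}, {"delta_pos": [0, 0, 0], "roll": 0, "jaw": 5}, {"delta_pos": [0, 0, 0], "roll": 0, "jaw": 5}, {"delta_pos": [0, 0, 0], "roll": 0, "jaw": 5}, {"delta_pos": [0, 0, 0], "roll": 0, "jaw": 5}, {"delta_pos": [0, 0, 0], "roll": 0, "jaw": 5}], squeeze=15)

```text
time_s: 38.53
ee_pos: [467.6, 411.1, 71.5]
ee_rot: [180.0, 0.0, 171.0]
force: [-0.3, 0.0, 0.5]
gripper_width: 8.7
gripper_force: 0.0
```

```bash
python3 - <<'E'
from h import *
g=env.grab_frame('scene');f=env.grab_frame('top')
a=cv2.resize(g['img'][130:250,185:305],None,fx=3.3,fy=3.3,interpolation=cv2.INTER_CUBIC)
b=cv2.resize(f['img'][130:250,170:290],None,fx=3.3,fy=3.3,interpolation=cv2.INTER_CUBIC)
cv2.imwrite('pics/d9.png',np.hstack([a,b])); s=env.state();print(s['gripper_width'],s['gripper_force'])
E
```

```text
4.7306677306534555 0.0
```

View pics/d9.png

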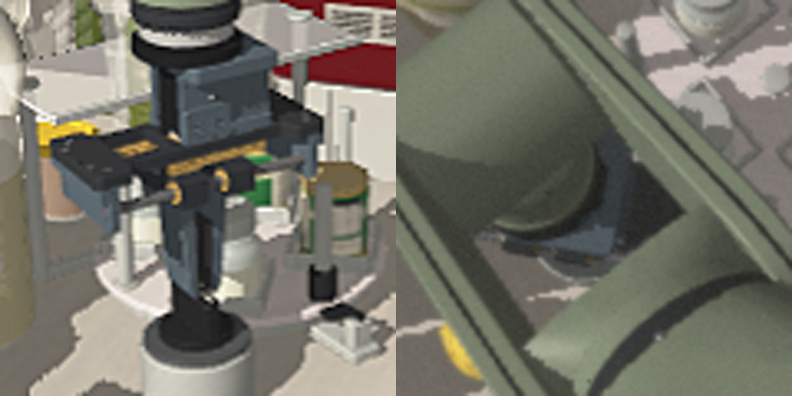

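```bash
python3 - <<'E'
from h import *
np.set_printoptions(precision=1,suppress=True)
g=env.grab_frame('scene'); s=env.state(); print(s['ee_pos'],s['ee_rot'],s['force'])
def c(p): return (p-np.array([185,130]))*3.3
print('tcp',c(proj(g,[s['ee_pos']])),'knob top ctr',c(proj(g,[[468.6,409.7,94]])))
u=np.array([np.cos(np.radians(170.7)),np.sin(np.radians(170.7))])
for z in (64,94):
  for k in (-26,26): p=np.array([468.6,409.7])+k*u; print(z,k,c(proj(g,[[*p,z]])))
X=cloud(g)
for v in range(200,240,4):
  print(v,[tuple(np.round(X[v,x]).astype(int)) for x in (240,245,250)])
E
```

```text
[467.6 411.1  71.3] [-180.    0.  171.] [0.1 0.3 0.7]
tcp [[194.4 315.3]] knob top ctr [[194.1 286.8]]
64 -26 [[177.7 307.7]]
64 26 [[213.5 338.4]]
94 -26 [[176.4 272.2]]
94 26 [[212.6 301.9]]
200 [(np.int64(457), np.int64(428), np.int64(150)), (np.int64(451), np.int64(419), np.int64(149)), (np.int64(448), np.int64(407), np.int64(146))]
204 [(np.int64(457), np.int64(429), np.int64(140)), (np.int64(454), np.int64(417), np.int64(137)), (np.int64(446), np.int64(408), np.int64(136))]
208 [(np.int64(463), np.int64(425), np.int64(126)), (np.int64(451), np.int64(419), np.int64(128)), (np.int64(449), np.int64(406), np.int64(125))]
212 [(np.int64(465), np.int64(423), np.int64(114)), (np.int64(452), np.int64(419), np.int64(118)), (np.int64(449), np.int64(406), np.int64(114))]
216 [(np.int64(467), np.int64(422), np.int64(101)), (np.int64(450), np.int64(421), np.int64(108)), (np.int64(452), np.int64(404), np.int64(101))]
220 [(np.int64(475), np.int64(416), np.int64(85)), (np.int64(448), np.int64(423), np.int64(99)), (np.int64(450), np.int64(406), np.int64(92))]
224 [(np.int64(479), np.int64(414), np.int64(71)), (np.int64(455), np.int64(418), np.int64(84)), (np.int64(442), np.int64(413), np.int64(87))]
228 [(np.int64(477), np.int64(416), np.int64(62)), (np.int64(456), np.int64(417), np.int64(72)), (np.int64(443), np.int64(413), np.int64(76))]
232 [(np.int64(459), np.int64(430), np.int64(65)), (np.int64(452), np.int64(421), np.int64(64)), (np.int64(444), np.int64(412), np.int64(64))]
236 [(np.int64(456), np.int64(433), np.int64(56)), (np.int64(445), np.int64(426), np.int64(58)), (np.int64(442), np.int64(414), np.int64(55))]
```

The measurements show the fingers closed just above the bar: depth at bar height is the bar face, and the finger surface ends near z≈95. So the real fingertips sit about 22 mm above the reported TCP. That also explains the jar grip at the neck. I'll reopen and go down in small steps while watching the force.

>>> arm_command(rows=[{"delta_pos": [0, 0, -8], "roll": 0, "jaw": 35}, {"delta_pos": [0, 0, -8], "roll": 0, "jaw": 35}, {"delta_pos": [0, 0, -8], "roll": 0, "jaw": 35}, {"delta_pos": [0, 0, -8], "roll": 0, "jaw": 35}, {"delta_pos": [0, 0, -8], "roll": 0, "jaw": 35}, {"delta_pos": [0, 0, 0], "roll": 0, "jaw": 35}, {"delta_pos": [0, 0, 5], "roll": 0, "jaw": 35}, {"delta_pos": [0, 0, 8], "roll": 0, "jaw": 35}, {"delta_pos": [0, 0, 10], "roll": 0, "jaw": 35}, {"delta_pos": [0, 0, 10], "roll": 0, "jaw": 35}])

```text
time_s: 39.52
ee_pos: [467.2, 410.7, 60.4]
ee_rot: [-179.9, -0.1, 171.0]
force: [1.0, -0.2, 0.9]
gripper_width: 31.7
gripper_force: 0.0
```

```bash
python3 - <<'E'
from h import *
np.set_printoptions(precision=1,suppress=True)
s=env.state(); print(s['ee_pos'],s['force'],s['gripper_width'])
g=env.grab_frame('scene'); X=cloud(g)
p=X[190:240,225:262].reshape(-1,3)
# finger on +y side: points with y>420 near x 450..486
for lo in range(60,130,5):
    m=(p[:,2]>=lo)&(p[:,2]<lo+5); q=p[m]
    print(lo,len(q),'ymax' ,np.sort(q[:,1])[-3:], 'x at ymax', q[np.argmax(q[:,1])][0] if len(q) else '')
cv2.imwrite('pics/d10.png',cv2.resize(g['img'][170:250,205:285],None,fx=6,fy=6,interpolation=cv2.INTER_CUBIC))
E
```

```text
[467.2 410.7  60.4] [ 1.  -0.2  0.9] 31.726889312102582
60 145 ymax [437.  437.2 437.8] x at ymax 464.7815723083296
65 44 ymax [424.5 436.8 438.5] x at ymax 459.987419972215
70 36 ymax [418.1 418.1 418.3] x at ymax 447.3009502569688
75 43 ymax [418.8 419.1 419.2] x at ymax 449.72501425482744
80 35 ymax [419.8 420.1 429.6] x at ymax 481.5437592281548
85 43 ymax [432.4 434.3 436. ] x at ymax 454.38348387339767
90 98 ymax [437.3 437.8 438.9] x at ymax 454.14240276989005
95 47 ymax [437.1 437.8 438.1] x at ymax 462.2659530510674
100 62 ymax [438.4 438.5 439.7] x at ymax 452.7711289858456
105 35 ymax [439.3 439.3 439.8] x at ymax 455.9722821334759
110 44 ymax [438.9 438.9 439.5] x at ymax 452.259444680889
115 36 ymax [437.4 441.3 441.6] x at ymax 453.2003660781729
120 42 ymax [438.9 440.4 440.5] x at ymax 454.29088967617497
125 46 ymax [440.4 440.5 441.6] x at ymax 452.68444241615595
```

View pics/d10.png

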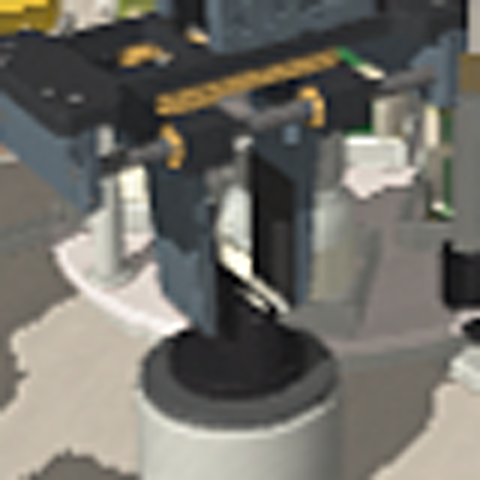

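The crop shows the fingers straddling the bar at (245,310) with tips at z≈84 by depth, while the TCP reads 60. I'll go 10 mm lower and close.

>>> arm_command(rows=[{"delta_pos": [0, 0, 4], "roll": 0, "jaw": 35}, {"delta_pos": [0, 0, 8], "roll": 0, "jaw": 35}, {"delta_pos": [0, 0, 11], "roll": 0, "jaw": 35}, {"delta_pos": [0, 0, 11], "roll": 0, "jaw": 35}, {"delta_pos": [0, 0, 11], "roll": 0, "jaw": 5}, {"delta_pos": [0, 0, 11], "roll": 0, "jaw": 5}, {"delta_pos": [0, 0, 11], "roll": 0, "jaw": 5}, {"delta_pos": [0, 0, 11], "roll": 0, "jaw": 5}, {"delta_pos": [0, 0, 11], "roll": 0, "jaw": 5}])

```text
time_s: 40.32
ee_pos: [467.4, 409.7, 50.4]
ee_rot: [-179.9, -0.0, 171.0]
force: [0.0, -5.7, 3.1]
gripper_width: 14.2
gripper_force: 15.0
```

>>> arm_command(rows=[{"delta_pos": [-1, 0, 0], "roll": 1, "jaw": 5}, {"delta_pos": [-1, 0, 0], "roll": 2, "jaw": 5}, {"delta_pos": [-1, 0, 0], "roll": 3, "jaw": 5}, {"delta_pos": [-1, 0, 0], "roll": 4, "jaw": 5}, {"delta_pos": [-1, 0, 0], "roll": 5, "jaw": 5}, {"delta_pos": [-1, 0, 0], "roll": 6, "jaw": 5}, {"delta_pos": [-1, 0, 0], "roll": 7, "jaw": 5}, {"delta_pos": [-1, 0, 0], "roll": 8, "jaw": 5}, {"delta_pos": [-1, 0, 0], "roll": 9, "jaw": 5}, {"delta_pos": [-1, 0, 0], "roll": 10, "jaw": 5}, {"delta_pos": [-1, 0, 0], "roll": 11, "jaw": 5}, {"delta_pos": [-1, 0, 0], "roll": 12, "jaw": 5}, {"delta_pos": [-1, 0, 0], "roll": 13, "jaw": 5}, {"delta_pos": [-1, 0, 0], "roll": 14, "jaw": 5}, {"delta_pos": [-1, 0, 0], "roll": 15, "jaw": 5}, {"delta_pos": [-1, 0, 0], "roll": 15.6, "jaw": 5}, {"delta_pos": [-1, 0, 0], "roll": 16, "jaw": 5}, {"delta_pos": [-1, 0, 0], "roll": 16.4, "jaw": 5}, {"delta_pos": [-1, 0, 0], "roll": 16.4, "jaw": 5}, {"delta_pos": [-1, 0, 0], "roll": 16.4, "jaw": 5}])

```text
time_s: 41.98
ee_pos: [468.7, 411.4, 50.4]
ee_rot: [180.0, -0.0, 89.1]
force: [0.4, -0.7, 0.5]
gripper_width: 16.0
gripper_force: 16.0
```

```bash
python3 -c "
from h import *
s=env.state(); print(s['ee_rot'],s['torque'],s['force'])"
```

```text
[ 1.79955603e+02 -3.66500006e-02  8.91147662e+01] [-0.1392628  -0.14704416  0.65807519] [ 0.35277703 -0.70563663  0.48064196]
```

>>> arm_command(rows=[{"delta_pos": [0, 0, 0], "roll": 0, "jaw": 38}, {"delta_pos": [0, 0, 0], "roll": 0, "jaw": 38}, {"delta_pos": [0, 0, 0], "roll": 0, "jaw": 38}, {"delta_pos": [0, 0, 0], "roll": 0, "jaw": 38}, {"delta_pos": [0, 0, -30], "roll": 0, "jaw": 38}, {"delta_pos": [0, 0, -70], "roll": 0, "jaw": 38}, {"delta_pos": [0, 0, -110], "roll": 0, "jaw": 38}, {"delta_pos": [0, 0, -140], "roll": 0, "jaw": 38}, {"delta_pos": [-40, -28, -140], "roll": 0, "jaw": 60}, {"delta_pos": [-80, -28, -140], "roll": 0, "jaw": 60}, {"delta_pos": [-120, -28, -140], "roll": 0, "jaw": 60}, {"delta_pos": [-160, -28, -140], "roll": 0, "jaw": 60}, {"delta_pos": [-200, -28, -140], "roll": 0, "jaw": 60}, {"delta_pos": [-240, -28, -140], "roll": 0, "jaw": 60}, {"delta_pos": [-280, -28, -140], "roll": 0, "jaw": 60}, {"delta_pos": [-320, -28, -140], "roll": 0, "jaw": 60}, {"delta_pos": [-340, -28, -140], "roll": 0, "jaw": 60}, {"delta_pos": [-340, -28, -140], "roll": 0, "jaw": 60}, {"delta_pos": [-340, -28, -140], "roll": 0, "jaw": 60}])

```text
time_s: 43.57
ee_pos: [434.7, 71.0, 190.6]
ee_rot: [180.0, -0.0, 88.8]
force: [-0.1, 0.6, -0.1]
gripper_width: 54.6
gripper_force: 0.0
```

```bash
python3 look.py; python3 - <<'E'
from h import *
g=env.grab_frame('scene');f=env.grab_frame('top')
a=cv2.resize(g['img'][150:250,215:325],None,fx=3.6,fy=3.6,interpolation=cv2.INTER_CUBIC)
b=cv2.resize(f['img'][140:240,220:330],None,fx=3.6,fy=3.6,interpolation=cv2.INTER_CUBIC)
cv2.imwrite('pics/d11.png',np.hstack([a,b]))
X=cloud(f);P=X[180:220,205:250].reshape(-1,3);P=P[(P[:,2]>86)&(np.hypot(P[:,0]-468.6,P[:,1]-409.6)<32)]; c=P[:,:2].mean(0);w,v=np.linalg.eigh(np.cov((P[:,:2]-c).T)); q=(P[:,:2]-c)@v
print('knob',c+v@((q.max(0)+q.min(0))/2),np.degrees(np.arctan2(v[1,1],v[0,1])),np.ptp(q,axis=0))
E
```

```text
well obj [632.9 316.1] ext [14.1 43.8 13.9] r,ang 67.9164506386271 50.04993753078525
well obj [621.5 203.1] ext [29.6 54.8 10.6] r,ang 68.85781362735341 297.89629391935284
well obj [577.3 152.5] ext [11.2 11.9 17.6] r,ang 112.10197280910788 263.87205830599953
well obj [536.8 325.2] ext [49.3 50.3 14.8] r,ang 80.62995079698764 130.6582777035727
well obj [527.8 213.3] ext [56.5 54.7 11.2] r,ang 79.67037213856756 219.51003035782955
peg [598.9 375.4] ext [10.5 11.9 12.5] r,ang 111.79747215095465 85.0910681649507
peg [578.9 152.2] ext [12.8 12.2 13.1] r,ang 112.25714462797636 264.7002783215948
peg [477.2 275.6] ext [12.1 11.5 12.2] r,ang 112.73862500276063 174.10894223890892
[434.8  71.8 190.5] [180.   -0.1  88.9]
knob [469.11400779 409.28746979] 94.8856852941583 [14.3003207  52.70341015]
```

View pics/d11.png

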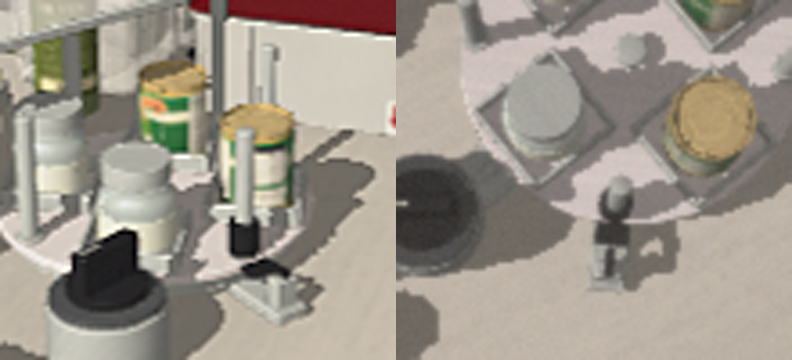

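The knob bar has turned from 170.7° to 94.9°, about 1.32 rad. At the end it was pressing against a firm stop with 0.66 N·m. The last picture shows the tab at the pointer, all four containers seated, and the arm clear of everything, so I'll hand the job in.

```bash
python3 -c "
from workcell import env
print(env.job_done())"
```

```text
the job is handed in; nothing more can be done
None
```

I handed the job in, with no verdict returned: both jars and both tins stand in wells of their own, the home tab is at the pointer, and the knob is turned clockwise about 1.32 rad to a firm stop (1.2 needed, nominal stop 1.4); I did not touch the lemon, ramekin, spoon or green tin.

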